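Peel a fresh weigh boat off the stack and hold it before the ioniser

TASK

Prepare the next weighing: first set the loose grey cover on the clean sample jar, seated and level, so that the ioniser's air stream blows no dust into it. Then peel the top weigh boat off its clinging stack by its pull lip: raise the lip corner while the opposite corner is still down in the nest, and leave the rest of the stack standing on the bench. Hold the boat level, a hand's breadth in front of the ioniser's round outlet and at its height, and finish while still holding it there, without having disturbed the timer, the bottle or the notes.

Things in the scene. Friction and masses are not known exactly. Their poses are not given: they have to be found in the camera images.
- cover_knob (a point): Loose grey dust cover, a disc 74 mm across, 4 mm thick, with a black knob on top and a plug below (54 mm across, chamfered to 49 mm, 6 mm deep); 70 g. This point is the middle of the knob (18 mm across), 23.5 mm above the plug's underside, 7.5 mm below the knob's top; z is the cover's axis. It starts lying on the bench on its plug, knob up.
- cover_seat (a point): Centre of the underside of the cover's disc, 17.5 mm below the knob point. It lies on the jar's rim when seated.
- jar_rim (a point): Clear, open squat jar, 69 mm across, 50 mm tall, mouth about 58 mm wide, standing loose on the bench (120 g). This point is the centre of its rim; z up. With the cover seated, the disc lies on the rim and the knob point is 17.5 mm above this point.
- boat_lip (a point): Middle of the pull lip of the top weigh boat (blue octagonal tray, 102 mm over the flats, 29 mm tall, 25 g). x points out of the boat through the lip, z up. The lip is a bar 12 mm thick along x, 30 mm long along y, its top 4.5 mm above this point; pinch it along x, one finger inside the boat. Inside, a ledge 4.5 mm below this point stops a fingertip; outside, 15 mm below it is free.
- boat_mid (a point): Middle of the same boat on its axis, 14.5 mm above its underside, 56.5 mm from the lip point toward -x and 10 mm lower; same axes as the lip point.
- boat_far (a point): Corner of the top boat opposite the lip: underside of its shoulder, which rests there on the rim of the boat below. 109 mm from the lip point toward -x and 6.5 mm below it; the natural pivot when the lip is raised. (The lip seen sticking out under this corner, 11 mm lower, belongs to the second boat: the boats are stacked turned about.)
- stack_rim (a point): Centre of the rim of the second boat, 59 mm above the bench: three such boats clipped on a loose dark grey disc 130 mm across, 0.44 kg in all. Four sprung beads, one a corner, hold the top boat, about 2 N each: pulled straight up they hold together and the whole stack comes along; as the lip is raised about the far corner they let go in turn (2 N at the lip), all free at 0.25 rad tilt.
- outlet (a point): Centre of the round guarded outlet (96 mm across) of the ioniser, a light grey box 128 mm wide and tall, 75 mm deep, in a dark U bracket fixed to the bench; 145 mm above the bench. x points into the machine (air blows toward -x), y along its front, z up.
- timer: Bystander: white bench timer, 62 x 62 x 20 mm, loose; origin at the centre of its underside.
- indicator: Bystander: small white bottle with a red cap, 39 mm across, 70 mm tall, loose; origin at the centre of its underside.
- note_block: Bystander: green block of notes, 70 x 70 x 10 mm, loose; origin at the centre of its underside.
Things that resemble listed ones, but are neither listed nor needed, are in the scene too. There is more than one size of the part that bears cover_knob; the job needs the larger.

How it is judged:
By the outcome, as a careful person would: the job done as asked, in the order asked, and still so for the second after the job is handed in, while the arm keeps its last pose, push and grip.
It also fails if it takes over 67 s, if anything falls off the work surface, if the arm or the gripper's body presses on something with over 40 N, if the wrist force passes 120 N, or if a joint passes its speed limit or range.

ROBOT

A 6-joint arm with a two-finger parallel gripper is mounted at the origin on a cart in front of the work surface, level with it; the furniture and walls round the work are solid. World frame = base frame: x ahead of the robot, y to its left, z up, the work surface at z = 0. Lengths are in m, angles in rad, forces in N, time in s.
With the tool pointing down it reaches from about 0.25 to 0.775 m from the base axis. Payload 4 kg.
Tool frame: the origin (TCP) lies midway between the tips of the shut fingers; the grasp point (between the pads) lies 19 mm behind it; z points along the fingers, x is the direction in which the jaws open and shut, and the axes are right-handed (so a half turn about z gives the same grasp; the last joint's range is limited). The gripper opens to 94 mm and grips with 3 to 60 N. Pads are 16 mm wide; open, the fingers measure 119 mm over their backs; the gripper's body (75 mm by 177 mm) begins 78 mm behind the grasp point.
Start: joints at [1.049, 0.087, 1.371, -0, 1.684, -0.103], TCP at [0.224, 0.502, 0.206] pointing down, gripper open.
Joint ranges: [-3.1, 3.1], [-0.76, 2.03], [0.27, 2.55], [-1.08, 4.22], [0.17, 2.65], [-2.57, 2.57]. Speed limits (rad/s): [2.79, 2.79, 3.14, 3.14, 3.14, 3.14].

INTERFACE

Orientations are given as [roll, pitch, yaw] about the fixed x, y, z axes, in that order (R = Rz(yaw) Ry(pitch) Rx(roll)).
In Python, from bench import * gives the robot as it stands.
- The arm moves only by the tool send_rows, never from a script. Its argument "rows" is one flat list of numbers, 7 for each row, row after row: the shift along the world's x, y, z in mm, then the turn, a rotation vector about the world's x, y, z in degrees, then the opening, from 0 (shut) to 1 (fully open). A call has exactly 8 rows; each row shifts and turns the commanded pose from where the row before left it; what a row does not reach is not made up. A row lasts 1/8 s, in which the tool goes at most 62.5 mm and 10.7 degrees, less where a joint would pass 70% of its speed; a pose out of reach is approached as far as the arm can. A call is refused whole if a number of a shift passes 62.5 or a number of a turn 10.7, either way. A call with a gripper value outside its range is refused whole. The fingers move at their own pace and stop on an object; the grip force is fixed at half the most. Time passes only in rows, so rows that do not move let the fingers close, or fill a call up. It gives the time, the measured TCP pose, the force and the opening at its end, in the units of the state.
- get_obs(): the state, without advancing time (a new reading comes with each control period).
- snapshot(name): name is "side" or "top"; returns a dict with "color" (480x640x3 uint8, red, green, blue), "intrinsics" (3x3 intrinsics, pixels), "rvec" (rotation vector, rad) and "tvec" (3), from world to camera coordinates, as OpenCV has them. Camera axes: x right, y down, z forward; pixel columns grow to the right and rows downward; lengths in m; the calibration is good to about 2 mm. A picture is of the moment at which its call begins. There is no depth.
- close_job(): hands the job in, once; it reports no verdict.
The state is a dict: "time": time; "joint_positions": joint angles; "qvel": joint speeds; "joint_torque": joint torques, N m; "tool_pos": TCP position; "ee_rot": TCP orientation; "wrist_force": force on the tool from outside, world axes, zero at the start; "wrist_torque": the same for the moment, N m; "width": finger opening in m.
Only numpy, scipy, OpenCV 4.12 (cv2) and the standard library are available. Lean on these libraries where they do the work, as an engineer would, in place of code of your own. Each camera call takes 0.05 s, during which the arm holds its last target.

## Working session

There is one attempt and no reset: what is moved stays moved. The work goes in short steps, Python scripts to look and compute and a tool call to move; the robot and the scene stay as the last step left them, time stands still between calls to the robot, and variables do not carry over. Pictures are saved under pics/ and viewed, and the job is handed in when it is done.

Besides the shell and the picture viewer there is one more tool, called after "Request:" in YAML: its name, and indented under it one key for each argument. send_rows: Moves the arm, as the interface text tells. Its arguments: {"type":"object","properties":{"rows":{"type":"array","items":{"type":"number"}}},"required":["rows"]}

```bash
mkdir -p pics; ls
python3 - <<'E'
from bench import *
import cv2,numpy as np,pickle
for n in("side","top"):
    s=snapshot(n); cv2.imwrite(f"pics/{n}0.png",s["color"][:,:,::-1]); pickle.dump(s,open(f"{n}0.pkl","wb"))
    R=cv2.Rodrigues(np.array(s["rvec"]))[0]; print(n,(-R.T@np.array(s["tvec"]).ravel()).round(3),R.round(2).tolist(),s["intrinsics"][0][0])
o=get_obs();print({k:np.round(v,3).tolist() for k,v in o.items()})
E
```

```text
pics
side [0.403 1.035 0.898] [[-0.98, -0.19, -0.02], [-0.12, 0.68, -0.73], [0.15, -0.71, -0.69]] 582.7511354722276
top [0.515 0.221 1.017] [[-0.01, -1.0, 0.01], [-1.0, 0.01, -0.09], [0.09, -0.01, -1.0]] 475.43522993028193
{'time': 0.1, 'joint_positions': [1.049, 0.088, 1.372, -0.0, 1.684, -0.103], 'qvel': [0.0, -0.003, -0.005, -0.0, 0.0, -0.0], 'joint_torque': [0.002, -34.125, -30.33, 0.072, 0.03, -0.0], 'tool_pos': [0.223, 0.502, 0.204], 'ee_rot': [-3.141, 0.002, 1.152], 'wrist_force': [-0.43, -0.443, -0.941], 'wrist_torque': [0.011, 0.001, 0.02], 'width': 0.094}
```

View pics/side0.png

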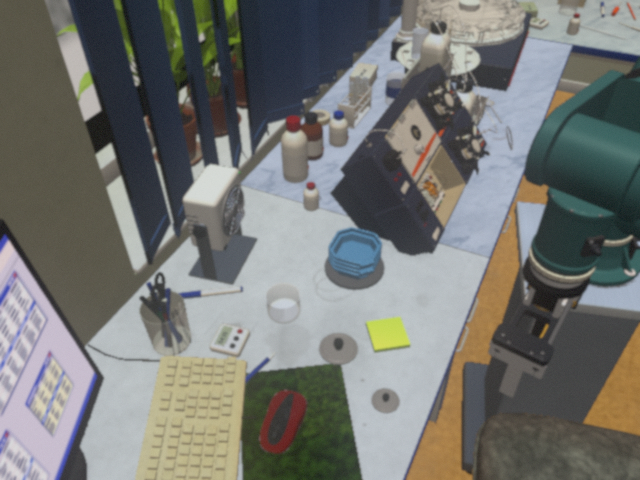

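View pics/top0.png

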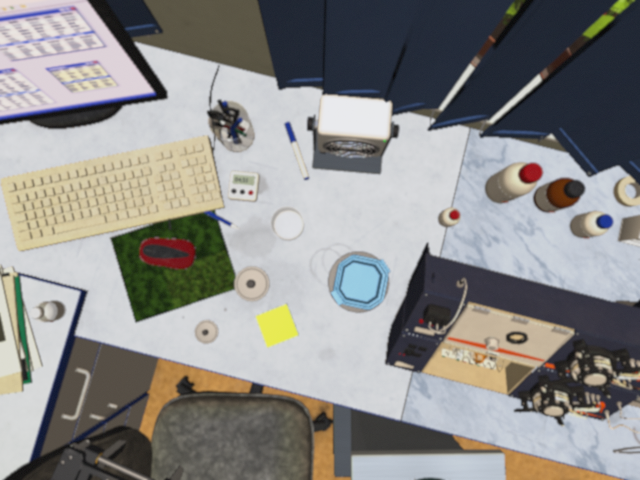

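```bash
cat > h.py <<'E'
import cv2,numpy as np,pickle
def load(n): return pickle.load(open(n,'rb'))
def ray(s,u,v):
    K=np.array(s["intrinsics"]);R=cv2.Rodrigues(np.array(s["rvec"]))[0];t=np.array(s["tvec"]).ravel()
    d=R.T@np.linalg.inv(K)@np.array([u,v,1.]);return -R.T@t,d
def plane(s,u,v,z):
    c,d=ray(s,u,v);return c+d*(z-c[2])/d[2]
def two(a,ua,b,ub):
    c1,d1=ray(a,*ua);c2,d2=ray(b,*ub);d1/=np.linalg.norm(d1);d2/=np.linalg.norm(d2)
    A=np.c_[d1,-d2];x=np.linalg.lstsq(A,c2-c1,rcond=None)[0];p,q=c1+d1*x[0],c2+d2*x[1]
    return (p+q)/2,np.linalg.norm(p-q)
def proj(s,p):
    return cv2.projectPoints(np.array(p,float).reshape(-1,1,3),np.array(s["rvec"]),np.array(s["tvec"]),np.array(s["intrinsics"]),None)[0][:,0]
def crop(s,x0,y0,x1,y1,k,name):
    cv2.imwrite(name,cv2.resize(s["color"][y0:y1,x0:x1,::-1],None,fx=k,fy=k,interpolation=cv2.INTER_CUBIC))
E
python3 - <<'E'
from h import *
t=load("top0.pkl");s=load("side0.pkl")
crop(t,190,190,410,350,3.6,"pics/c_top.png")
crop(s,240,210,440,430,2.7,"pics/c_side.png")
crop(t,290,80,410,180,6,"pics/c_ion.png")
E
```

```text
(no output)
```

View pics/c_top.png

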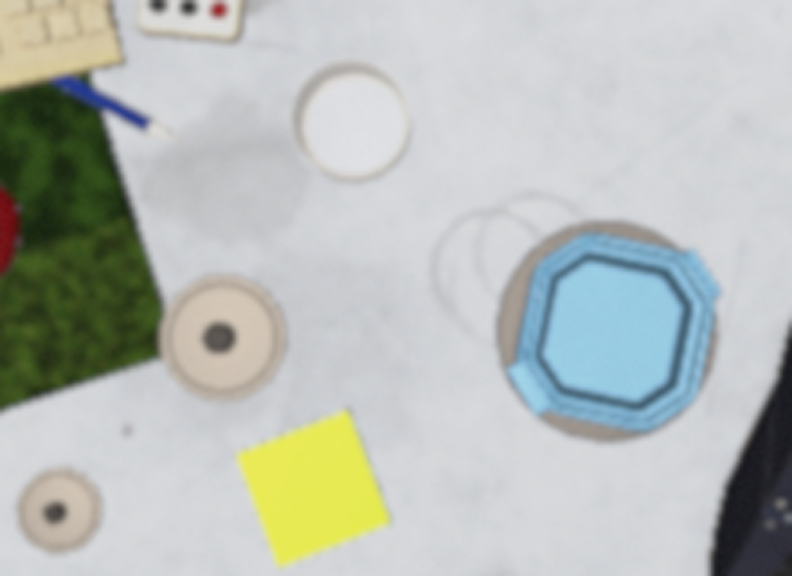

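View pics/c_side.png

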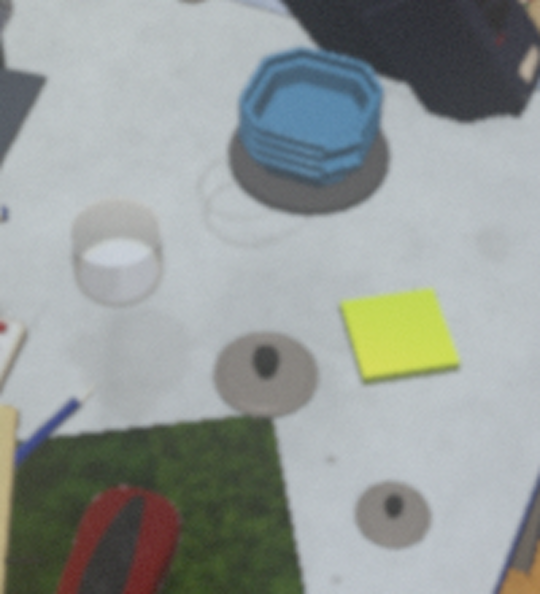

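View pics/c_ion.png

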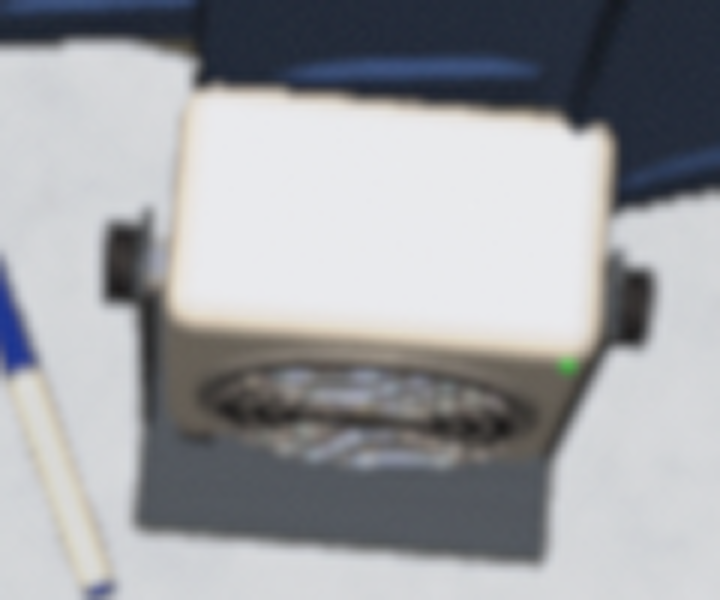

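Run:
```python
from h import *
t=load("top0.pkl");s=load("side0.pkl")
a=cv2.resize(t["color"][245:317,322:398,::-1],None,fx=8,fy=8,interpolation=cv2.INTER_CUBIC)
cv2.imwrite("pics/b_top.png",a)
crop(s,315,220,395,295,8,"pics/b_side.png")
```

```text
(no output)
```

View pics/b_top.png

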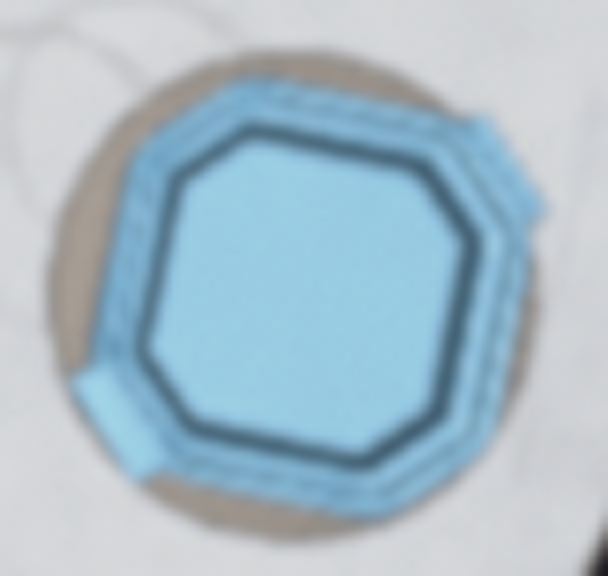

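View pics/b_side.png

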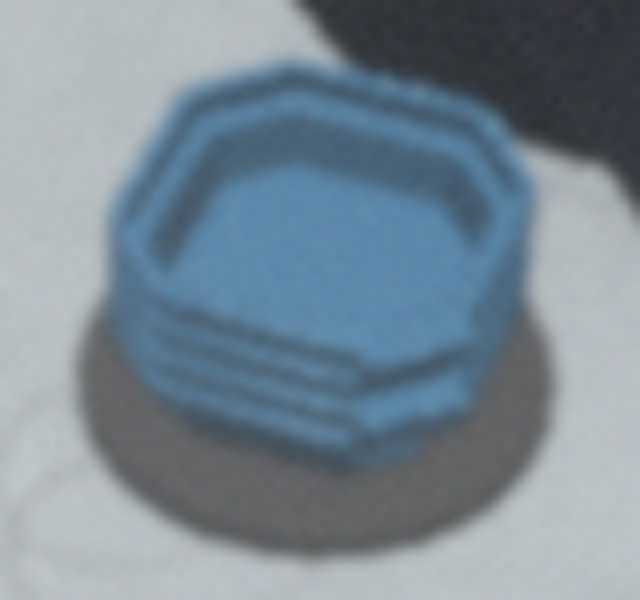

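```bash
cat > m.py <<'E'
from h import *
t=load("top0.pkl");s=load("side0.pkl")
def cen(s,box,f):
    x0,y0,x1,y1=box;im=s["color"][y0:y1,x0:x1].astype(int);m=f(im).astype(np.uint8)
    n,l,st,c=cv2.connectedComponentsWithStats(m);i=1+np.argmax(st[1:,4]);return c[i]+[x0,y0],st[i],(l==i)
dark=lambda im:im.max(2)<110
a=cen(t,(232,265,270,303),dark);b=cen(s,(322,330,356,362),lambda im:im.max(2)<85)
print("knob px",a[0],a[1],b[0],b[1]);print(two(t,a[0],s,b[0]),plane(t,*a[0],.0235),plane(s,*b[0],.0235))
# cover disc top outline
print("cover disc top", plane(t,190+222/3.6,190+336/3.6,.010), "side",plane(s,240+266/2.7,210+373/2.7,.010))
print("jar top",plane(t,190+352/3.6,190+122/3.6,.05))
for p in [(117-44,232),(117+44,232)]: print(" jar rim side",plane(s,240+p[0]/2.7,210+p[1]/2.7,.05))
P=lambda u,v,z:plane(t,322+u/8,245+v/8,z)
r1,r2=P(480,118,.07),P(548,215,.07);l1,l2=P(75,380,.059),P(145,482,.059)
print("R lip",r1,r2,np.linalg.norm(r1-r2));print("L lip",l1,l2,np.linalg.norm(l1-l2))
m1=(r1+r2)/2;m2=(l1+l2)/2;d=m1-m2;print("mid",(m1+m2)/2,np.linalg.norm(d[:2]),"yaw",np.arctan2(d[1],d[0]), "edge n",np.arctan2(*((r2-r1)[[0,1]]*[-1,1])[[0,1]][::1]))
im=cv2.cvtColor(t["color"],cv2.COLOR_RGB2HSV)[245:317,322:398];m=cv2.inRange(im,(90,70,60),(115,255,255))
c=max(cv2.findContours(m,0,2)[0],key=cv2.contourArea);print("blue",cv2.minAreaRect(c), cv2.minEnclosingCircle(c))
# inner floor octagon
g=[P(u,v,.0535) for u,v in((250,130),(430,162),(478,238),(440,412),(362,465),(195,425),(145,350),(180,178))];print("floor centre",np.mean(g,0))
for z in(.205,.209):
  q1,q2=plane(t,290+175/6,80+325/6,z),plane(t,290+600/6,80+352/6,z);print("ion",q1,q2,np.linalg.norm(q1-q2),"yaw x into",np.arctan2(q2[1]-q1[1],q2[0]-q1[0])+np.pi/2)
print("outlet from top", plane(t,290+370/6,80+413/6,.145))
E
python3 m.py
python3 -c "
from h import *
s=load('side0.pkl');crop(s,170,150,270,290,5.7,'pics/i_side.png')"
```

```text
knob px [232.65957447 277.85106383] [ 0  2  3 22 47] [338.16176471 343.5       ] [13  9  8 11 68]
(array([0.50953775, 0.39428641, 0.05809733]), np.float64(0.014780294439899503)) [0.51693947 0.40150021 0.0235    ] [0.50627125 0.36709722 0.0235    ]
cover disc top [0.50513806 0.36398889 0.01      ] side [0.50541926 0.36747869 0.01      ]
jar top [0.62580731 0.28527995 0.05      ]
 jar rim side [0.6598353  0.29673589 0.05      ]
 jar rim side [0.59660628 0.28556183 0.05      ]
R lip [0.55027381 0.09640567 0.07      ] [0.5260236  0.07991303 0.07      ] 0.029327112842366256
L lip [0.48596486 0.1977081  0.059     ] [0.46049675 0.18046206 0.059     ] 0.03075793147461672
mid [0.50568975 0.13862221 0.0645    ] 0.12000140402944089 yaw -0.9991989637130327 edge n 2.168043245812581
blue ((38.30769348144531, 36.96154022216797), (51.57854461669922, 51.57854461669922), 11.309932708740234) ((37.70454406738281, 36.3636360168457), 30.87877082824707)
floor centre [0.50667162 0.13802994 0.0535    ]
ion [0.76528499 0.22001077 0.205     ] [0.75671663 0.09623709 0.205     ] 0.1240698936055663 yaw x into -0.06911579905238385
ion [0.76405143 0.22001668 0.209     ] [0.75552529 0.09685298 0.209     ] 0.1234584671327683 yaw x into -0.06911579905238363
outlet from top [0.7554494  0.15929441 0.145     ]
```

View pics/i_side.png

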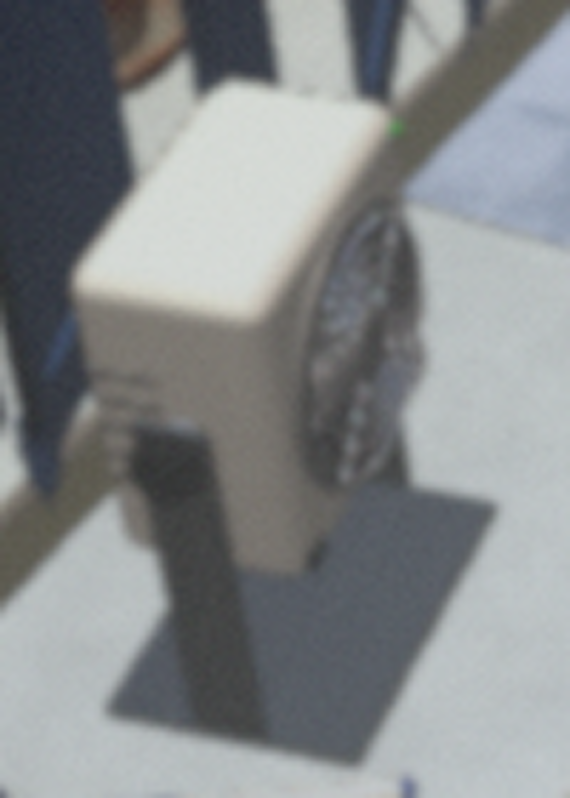

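```bash
cat > m2.py <<'E'
from m import cen,t,s
from h import *
a=cen(t,(240,272,262,296),dark:=lambda im:im.max(2)<150);print("knob",a[0],a[1]); b=cen(s,(328,330,350,358),lambda im:im.max(2)<95);print(b[0],b[1],two(t,a[0],s,b[0]),plane(t,*a[0],.026),plane(s,*b[0],.0235))
# disc outline top
im=t["color"][255:312,220:282].astype(int); print(im[28,::4].tolist())
h=cv2.cvtColor(t["color"],cv2.COLOR_RGB2HSV)[255:312,225:282]
print(t["color"][283,232:272:2].tolist())
# lips hypothesis
c=np.array([.5062,.1383]);
for psi in(-.985,2.157):
  for z in(.07,.059):
    n=np.array([np.cos(psi),np.sin(psi)]);e=np.array([-n[1],n[0]])
    pts=[[*(c+n*r+e*w),z] for r in(50.5e-3,62.5e-3) for w in(-.015,.015)]
    print(psi,z,"top",((proj(t,pts)-[322,245])*8).round().astype(int).tolist(),"side",((proj(s,pts)-[315,220])*8).round().astype(int).tolist())
E
python3 m2.py|tail -n +22; python3 m2.py | grep -c .;  python3 -c "
from h import *
t=load('top0.pkl');crop(t,262,198,314,250,11,'pics/jar_t.png')
s=load('side0.pkl');crop(s,255,275,310,330,11,'pics/jar_s.png')"
```

```text
2.157 0.059 top [[111, 360], [178, 460], [71, 387], [139, 488]] side [[360, 360], [465, 327], [381, 391], [487, 357]]
22
```

View pics/jar_t.png

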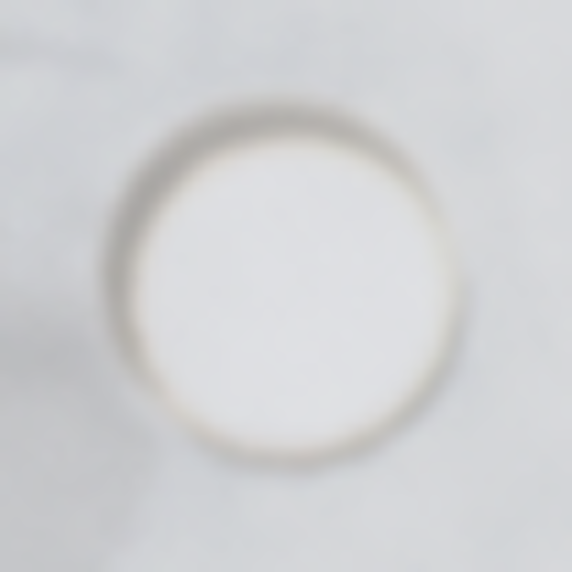

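View pics/jar_s.png

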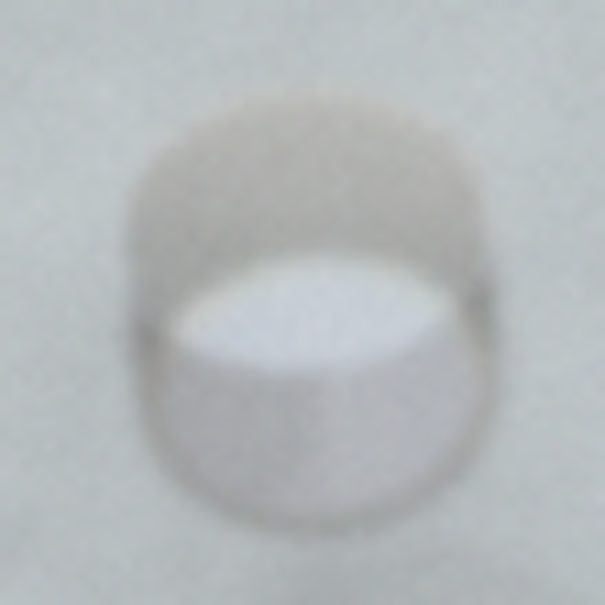

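```bash
python3 m2.py|sed -n 15,22p;python3 - <<'E'
from h import *
t=load("top0.pkl");s=load("side0.pkl")
T=lambda u,v:(262+(u+.5)/11-.5,198+(v+.5)/11-.5);S=lambda u,v:(255+(u+.5)/11-.5,275+(v+.5)/11-.5)
print(plane(t,*T(289,284),.05),plane(s,*S(308,228),.05),two(t,T(289,284),s,S(308,228)))
for th in (0,1.57,3.14,4.71):
  c=np.array([.626,.285]);p=[*(c+.0345*np.array([np.cos(th),np.sin(th)])),.05]
  print((proj(t,p)[0]-[262,198]+.5)*11,(proj(s,p)[0]-[255,275]+.5)*11)
E
```

```text
knob [250.25 283.4 ] [ 6  8  9  8 60]
[337.98795181 343.39759036] [ 6  8  9 12 83] (array([0.50599375, 0.36539551, 0.02165554]), np.float64(0.0017256729651991946)) [0.50518247 0.36464446 0.026     ] [0.50663046 0.36691844 0.0235    ]
[[57, 79, 28], [47, 62, 25], [54, 69, 26], [46, 57, 30], [177, 167, 155], [204, 191, 177], [203, 191, 176], [93, 87, 82], [91, 85, 81], [196, 184, 171], [209, 196, 182], [205, 193, 179], [186, 177, 168], [197, 199, 203], [200, 202, 206], [203, 205, 210]]
[[46, 57, 30], [135, 129, 115], [177, 167, 155], [195, 184, 170], [204, 191, 177], [206, 193, 179], [203, 191, 176], [147, 137, 128], [93, 87, 82], [94, 88, 83], [91, 85, 81], [99, 93, 88], [196, 184, 171], [211, 198, 183], [209, 196, 182], [208, 195, 181], [205, 193, 179], [177, 166, 154], [186, 177, 168], [190, 192, 194]]
-0.985 0.07 top [[516, 233], [448, 133], [556, 206], [487, 106]] side [[299, 59], [198, 89], [280, 33], [179, 62]]
-0.985 0.059 top [[510, 233], [442, 134], [549, 207], [482, 108]] side [[298, 90], [197, 119], [279, 63], [179, 93]]
2.157 0.07 top [[112, 362], [181, 463], [72, 389], [140, 490]] side [[362, 329], [468, 296], [382, 360], [489, 326]]
2.157 0.059 top [[111, 360], [178, 460], [71, 387], [139, 488]] side [[360, 360], [465, 327], [381, 391], [487, 357]]
[0.62688682 0.28519578 0.05      ] [0.63012516 0.28972481 0.05      ] (array([0.62932226, 0.28580606, 0.04564885]), np.float64(0.00388656398690291))
[290.26925244 105.2377679 ] [150.59285849 187.64702936]
[104.5688936  290.36931601] [292.06793353 355.24020405]
[290.56037178 474.36814255] [524.970676   237.30301325]
[476.36309814 288.39875859] [380.24755682  75.25921149]
```

Two grey covers: the large one is at top px (250,283) and the small one at (206,331). The large one is needed, and its disc looks about 74 mm in the crop. Of the two blue lips, the one at top px (385,265) stands at the upper rim level. The one at (337,299) lies under the rim in the side view, so it belongs to the second boat.

Request:
send_rows:
  rows: [36, -17, -8, 0, 0, 0, 0.4, 36, -17, -8, 0, 0, 0, 0.4, 36, -17, -8, 0, 0, 0, 0.4, 36, -17, -8, 0, 0, 0, 0.4, 36, -17, -8, 0, 0, 0, 0.4, 36, -17, -8, 0, 0, 0, 0.4, 36, -17, -8, 0, 0, 0, 0.4, 31, -17, -8, 0, 0, 0, 0.4]

```text
time: 1.1
tool_pos: [0.5076, 0.3655, 0.1404]
ee_rot: [-3.141, 0.001, 1.152]
wrist_force: [0.5, 0.1, 0.5]
width: 0.0375
```

Request:
send_rows:
  rows: [-1, 0, -22, 0, 0, 0, 0.4, 0, 0, -22, 0, 0, 0, 0.4, 0, 0, -22, 0, 0, 0, 0.4, 0, 0, -22, 0, 0, 0, 0.4, 0, 0, -12, 0, 0, 0, 0.4, 0, 0, 0, 0, 0, 0, 0.4, 0, 0, 0, 0, 0, 0, 0.4, 0, 0, 0, 0, 0, 0, 0.4]

```text
time: 2.1
tool_pos: [0.5064, 0.3669, 0.0428]
ee_rot: [3.14, -0.002, 1.152]
wrist_force: [0.4, -0.5, 1.3]
width: 0.0378
```

Run:
```python
from bench import *
from h import *
for n in("side","top"):
    q=snapshot(n); pickle.dump(q,open(f"{n}1.pkl","wb"))
crop(load("side1.pkl"),290,280,390,380,6,"pics/k1s.png");crop(load("top1.pkl"),200,235,300,335,6,"pics/k1t.png")
print(get_obs()["tool_pos"])
```

```text
[0.50615615 0.36677115 0.0424982 ]
```

View pics/k1s.png

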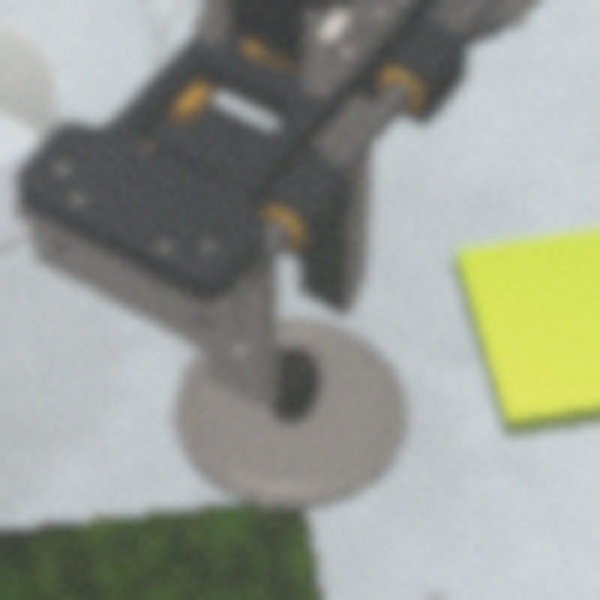

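View pics/k1t.png

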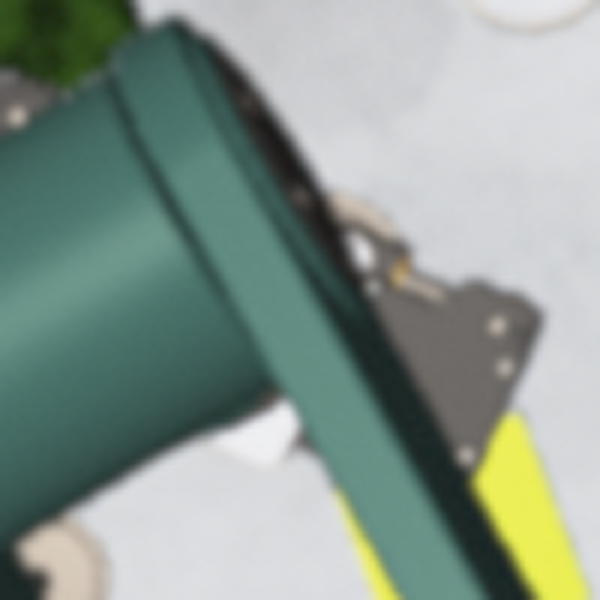

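Request:
send_rows:
  rows: [0, -1, -10, 0, 0, 0, 0.4, 0, 0, -10, 0, 0, 0, 0.4, 0, 0, -7, 0, 0, 0, 0.4, 0, 0, 0, 0, 0, 0, 0.4, 0, 0, 0, 0, 0, 0, 0, 0, 0, 0, 0, 0, 0, 0, 0, 0, 0, 0, 0, 0, 0, 0, 0, 0, 0, 0, 0, 0]

```text
time: 3.2
tool_pos: [0.506, 0.3657, 0.015]
ee_rot: [3.141, -0.001, 1.152]
wrist_force: [0.7, 0.8, 0.8]
width: 0.0172
```

Request:
send_rows:
  rows: [0, 0, 15, 0, 0, 0, 0, 0, 0, 25, 0, 0, 0, 0, 0, 0, 25, 0, 0, 0, 0, 20, -13, 20, 0, 0, 0, 0, 34, -22, 0, 0, 0, 0, 0, 34, -22, 0, 0, 0, 0, 0, 34, -22, 0, 0, 0, 0, 0, 0, 0, 0, 0, 0, 0, 0]

```text
time: 4.2
tool_pos: [0.6298, 0.2843, 0.0999]
ee_rot: [3.141, -0.0, 1.148]
wrist_force: [-0.1, 0.4, -0.7]
width: 0.0164
```

Run:
```python
from bench import *
from h import *
for n in("side","top"):
    q=snapshot(n); pickle.dump(q,open(f"{n}2.pkl","wb"))
crop(load("side2.pkl"),230,230,340,340,6,"pics/k2s.png");crop(load("top2.pkl"),240,170,340,270,6,"pics/k2t.png")
o=get_obs();print(o["tool_pos"],o["wrist_force"],o["width"])
```

```text
[0.62751203 0.28651413 0.0998434 ] [ 0.25609631 -0.14816917 -0.50353754] 0.01686836784396754
```

View pics/k2s.png

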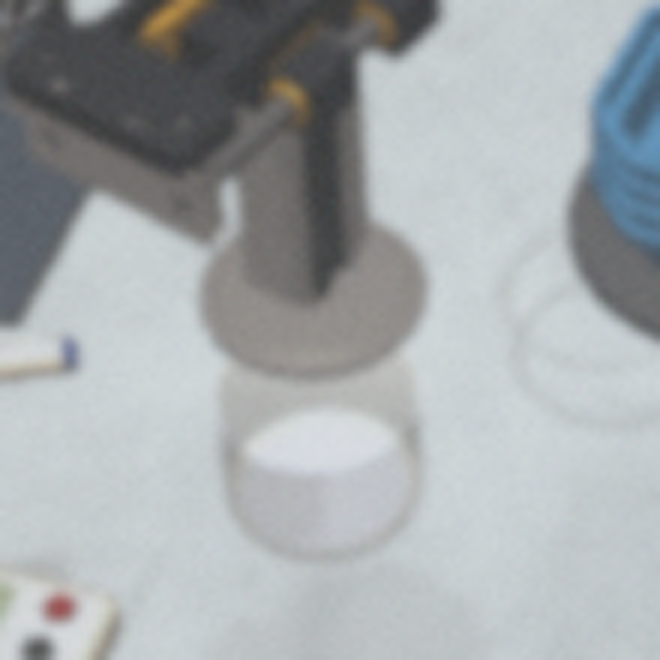

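View pics/k2t.png

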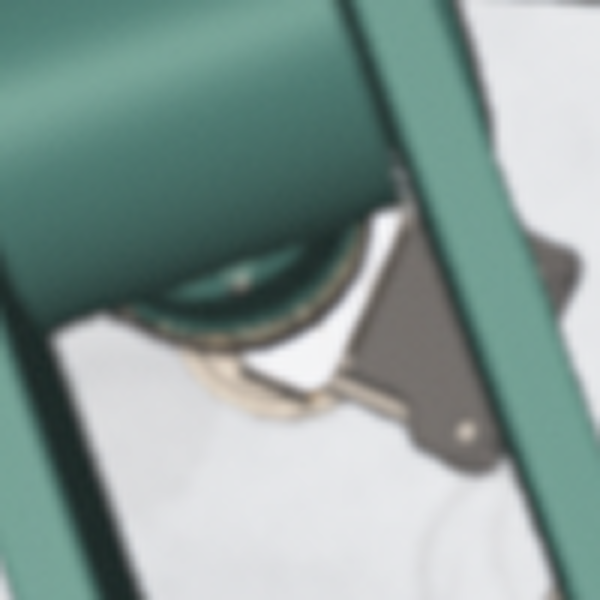

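Run:
```python
from h import *
s=load("side2.pkl");th=np.linspace(0,6.283,200)
def ext(xy,r,zs):
    P=np.concatenate([proj(s,np.c_[xy[0]+r*np.cos(th),xy[1]+r*np.sin(th),np.full(200,z)]) for z in zs]);return P[:,0].min(),P[:,0].max(),P[:,1].max(),P[:,1].min()
print("disc pred",ext((.6275,.2865),.037,(.091,.095)),"obs",266-3.1+.08,(230+427.5/6-.5),292.6)
for xy in((.626,.285),(.628,.286),(.630,.288),(.626,.289)): print(xy,"jar pred",ext(xy,.0345,(0,.05)),"obs 266.2 299.6 323.2 top",275+88.5/11-.5)
```

```text
disc pred (np.float64(263.61739579618364), np.float64(302.25725180275106), np.float64(294.04405977483515), np.float64(264.82217366586246)) obs 262.97999999999996 300.75 292.6
(0.626, 0.285) jar pred (np.float64(267.64263636774757), np.float64(303.44730551036116), np.float64(323.63954921033866), np.float64(281.1501293386224)) obs 266.2 299.6 323.2 top 282.54545454545456
(0.628, 0.286) jar pred (np.float64(266.5332010804744), np.float64(302.3829283935225), np.float64(323.8866287004884), np.float64(281.37936119250054)) obs 266.2 299.6 323.2 top 282.54545454545456
(0.63, 0.288) jar pred (np.float64(265.2951935331281), np.float64(301.2153818035197), np.float64(324.5188218312531), np.float64(281.9627914317814)) obs 266.2 299.6 323.2 top 282.54545454545456
(0.626, 0.289) jar pred (np.float64(267.1363627655643), np.float64(303.04217965249927), np.float64(325.179870595938), np.float64(282.56678696172963)) obs 266.2 299.6 323.2 top 282.54545454545456
```

Request:
send_rows:
  rows: [0.5, 1, -10, 0, 0, 0, 0, 0, 0, -10, 0, 0, 0, 0, 0, 0, -8, 0, 0, 0, 0, 0, 0, -3, 0, 0, 0, 0, 0, 0, -3, 0, 0, 0, 0, 0, 0, -2, 0, 0, 0, 0, 0, 0, 0, 0, 0, 0, 0, 0, 0, 0, 0, 0, 0, 0]

```text
time: 5.3
tool_pos: [0.6284, 0.2875, 0.0638]
ee_rot: [3.141, -0.0, 1.152]
wrist_force: [0.2, -0.3, -1.3]
width: 0.0167
```

Run:
```python
from bench import *
from h import *
q=snapshot("side"); pickle.dump(q,open("side3.pkl","wb"))
crop(q,230,230,340,340,6,"pics/k3s.png")
o=get_obs();print(o["tool_pos"],o["wrist_force"],o["width"])
```

```text
[0.6283594  0.28752303 0.06381359] [ 0.28752132 -0.21925298 -0.62452018] 0.01695511778685578
```

View pics/k3s.png

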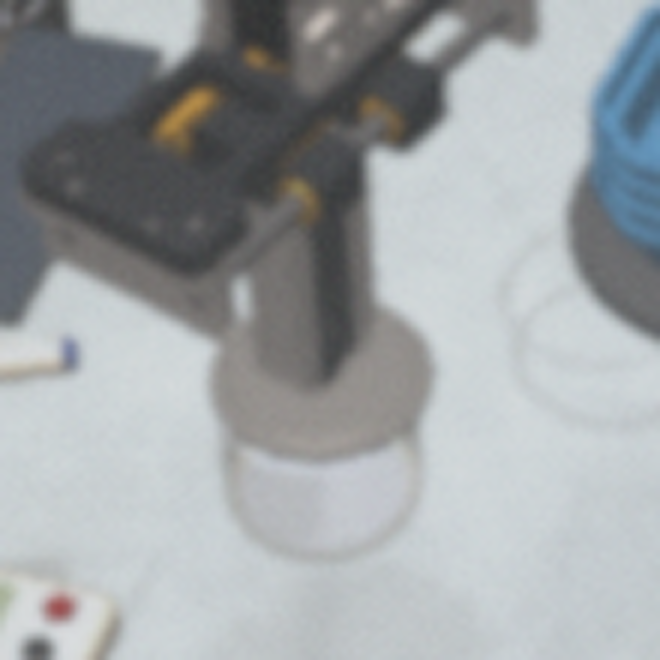

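Request:
send_rows:
  rows: [0, 0, -1, 0, 0, 0, 0, 0, 0, -1, 0, 0, 0, 0, 0, 0, -1, 0, 0, 0, 0, 0, 0, -1, 0, 0, 0, 0, 0, 0, -0.5, 0, 0, 0, 0, 0, 0, 0, 0, 0, 0, 0, 0, 0, 0, 0, 0, 0, 0, 0, 0, 0, 0, 0, 0, 0]

```text
time: 6.35
tool_pos: [0.6282, 0.2875, 0.0594]
ee_rot: [3.141, -0.0, 1.152]
wrist_force: [-1.0, 0.5, 1.4]
width: 0.017
```

Request:
send_rows:
  rows: [0, 0, -0.5, 0, 0, 0, 0, 0, 0, -0.5, 0, 0, 0, 0, 0, 0, -0.5, 0, 0, 0, 0, 0, 0, 0, 0, 0, 0, 0, 0, 0, 0, 0, 0, 0, 0, 0, 0, 0, 0, 0, 0, 0, 0, 0, 0, 0, 0, 0, 0, 0, 0, 0, 0, 0, 0, 0]

```text
time: 7.35
tool_pos: [0.6283, 0.2875, 0.0593]
ee_rot: [3.141, -0.001, 1.152]
wrist_force: [-2.2, -1.4, 7.0]
width: 0.0173
```

Run:
```python
from bench import *
from h import *
q=snapshot("side"); pickle.dump(q,open("side3.pkl","wb"))
crop(q,230,230,340,340,6,"pics/k4s.png")
o=get_obs();print(o["tool_pos"],o["wrist_force"],o["width"])
```

```text
[0.62833632 0.28752488 0.05928801] [-2.599573   -1.17416482  7.22152004] 0.01666223866869033
```

View pics/k4s.png

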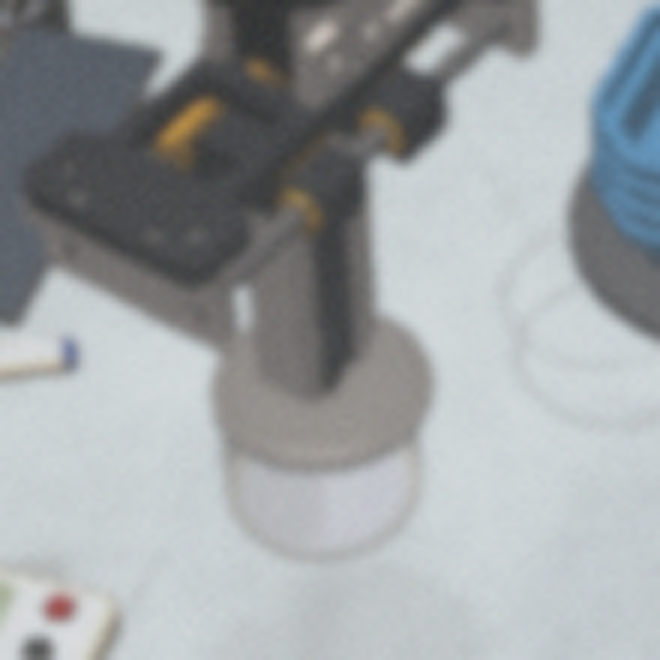

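Request:
send_rows:
  rows: [0, 0, 0.5, 0, 0, 0, 0.3, 0, 0, 0, 0, 0, 0, 0.3, 0, 0, 0, 0, 0, 0, 0.3, 0, 0, 5, 0, 0, 0, 0.3, 0, 0, 15, 0, 0, 0, 0.3, 0, 0, 25, 0, 0, 0, 0.4, 0, 0, 30, 0, 0, 0, 0.4, 0, 0, 30, 0, 0, 0, 0.4]

```text
time: 8.4
tool_pos: [0.6284, 0.2876, 0.1655]
ee_rot: [3.14, -0.001, 1.152]
wrist_force: [0.7, 0.3, 0.4]
width: 0.0374
```

Run:
```python
from h import *
crop(load("side0.pkl"),310,60,500,280,2.7,"pics/con_s.png");crop(load("top0.pkl"),370,220,500,400,3.3,"pics/con_t.png")
```

```text
(no output)
```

View pics/con_s.png

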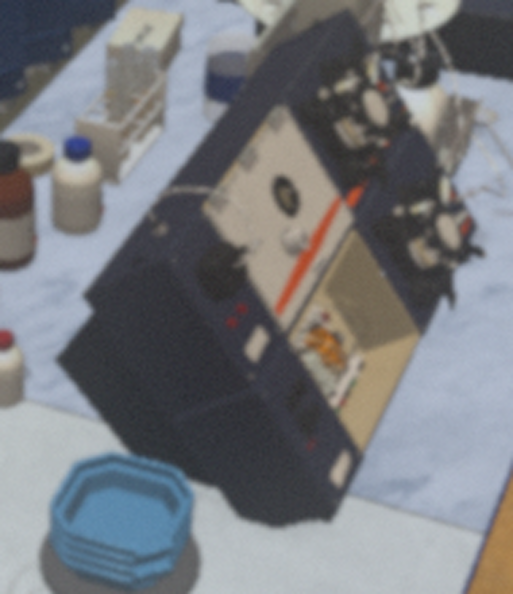

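View pics/con_t.png

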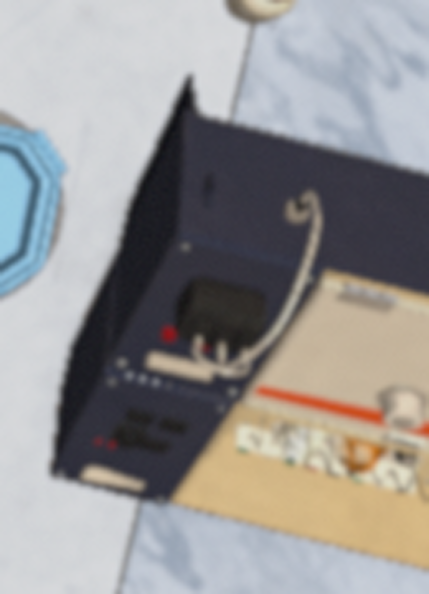

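Run:
```python
from h import *
t=load("top0.pkl");s=load("side0.pkl")
T=lambda u,v:(370+u/3.3-.35,220+v/3.3-.35);S=lambda u,v:(310+u/2.7-.3,60+v/2.7-.3)
print(two(t,T(190,75),s,S(85,297)));print(two(t,T(190,75),s,S(58,360)));print(two(t,T(188,125),s,S(172,262)))
print(two(t,T(110,378),s,S(290,440)));print(two(t,T(55,472),s,S(330,520)));print(two(t,T(185,245),s,S(172,262)))
```

```text
(array([0.56687585, 0.02792644, 0.17496688]), np.float64(0.01961059543230718))
(array([0.58187778, 0.01120961, 0.09735659]), np.float64(0.0008902675410326646))
(array([0.51861066, 0.03977455, 0.222841  ]), np.float64(0.05826410056168889))
(array([0.39476958, 0.05764499, 0.07558867]), np.float64(0.018705609254910844))
(array([0.34345624, 0.08567447, 0.02301562]), np.float64(0.005675169129555976))
(array([0.48811474, 0.04597172, 0.22778209]), np.float64(0.0014581553518152363))
```

Run:
```python
from h import *
t=load("top0.pkl");s=load("side0.pkl")
T=lambda u,v:(370+u/3.3-.35,220+v/3.3-.35);S=lambda u,v:(310+u/2.7-.3,60+v/2.7-.3)
for v in (100,112,122,130):print(two(t,T(191,v),s,S(85,297)))
for q in ((240,510),(230,490),(115,440),(75,385)): print(plane(s,*S(*q),0))
# image of hypothetical points along body underside
for p in ((.556,-.002,.16),(.587,.019,.16),(.618,.04,.16)):
  print(p,((proj(t,p)[0]-[370,220]+.35)*3.3),((proj(s,p)[0]-[310,60]+.3)*2.7))
```

```text
(array([0.56000929, 0.02856916, 0.17560671]), np.float64(0.006202373931247165))
(array([0.55667043, 0.02932178, 0.1763674 ]), np.float64(0.0001743210486989566))
(array([0.5538846 , 0.03001454, 0.17711424]), np.float64(0.005472860047236064))
(array([0.55165473, 0.03061104, 0.17778475]), np.float64(0.009700689470896539))
[0.41879664 0.06217568 0.        ]
[ 4.29286020e-01  3.88854757e-02 -1.11022302e-16]
[ 0.53430323 -0.00900824  0.        ]
[ 0.58146272 -0.07924077  0.        ]
(0.556, -0.002, 0.16) [241.19217359 114.14883157] [ 91.89449478 291.40133115]
(0.587, 0.019, 0.16) [201.46531279  58.09676293] [ 49.42106197 302.79674211]
(0.618, 0.04, 0.16) [161.9557003    2.35121781] [  6.25737483 314.37734488]
```

Request:
send_rows:
  rows: [-11, -24, 2, 0, 0, 7.2, 0.4, -11, -24, 2, 0, 0, 7.2, 0.4, -11, -24, 2, 0, 0, 7.2, 0.4, -11, -24, 2, 0, 0, 7.2, 0.4, -11, -24, 0, 0, 0, 7.2, 0.4, -11, -24, 0, 0, 0, 7.2, 0.4, -11, -24, 0, 0, 0, 7.2, 0.4, -13, -27, 0, 0, 0, 7.2, 0.4]

```text
time: 9.4
tool_pos: [0.5382, 0.0919, 0.1726]
ee_rot: [3.139, 0.001, 2.162]
wrist_force: [0.5, 0.4, -0.1]
width: 0.0375
```

Run:
```python
from bench import *
from h import *
for n in("side","top"):
    q=snapshot(n); pickle.dump(q,open(f"{n}4.pkl","wb")); cv2.imwrite(f"pics/{n}4.png",q["color"][:,:,::-1])
crop(load("side4.pkl"),230,230,340,340,6,"pics/k5s.png")
o=get_obs();print(o["tool_pos"],o["ee_rot"],o["joint_positions"])
```

```text
[0.53791297 0.09058676 0.17287007] [3.14001482e+00 1.77212631e-03 2.15489970e+00] [ 6.33773178e-02  8.40879314e-02  1.43852318e+00 -7.53051282e-04
  1.61673118e+00 -2.09155921e+00]
```

View pics/side4.png

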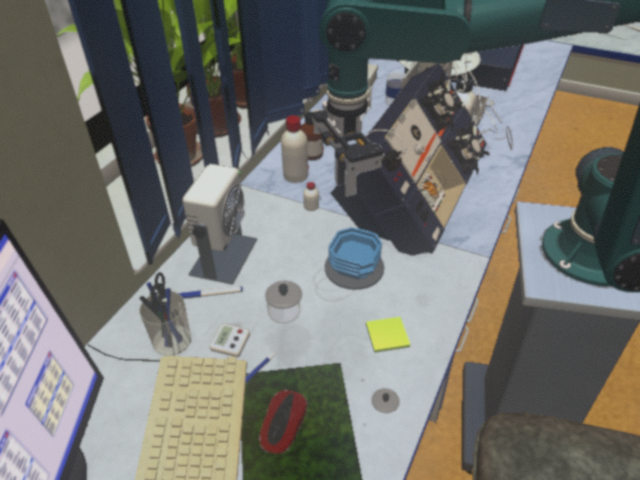

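View pics/top4.png

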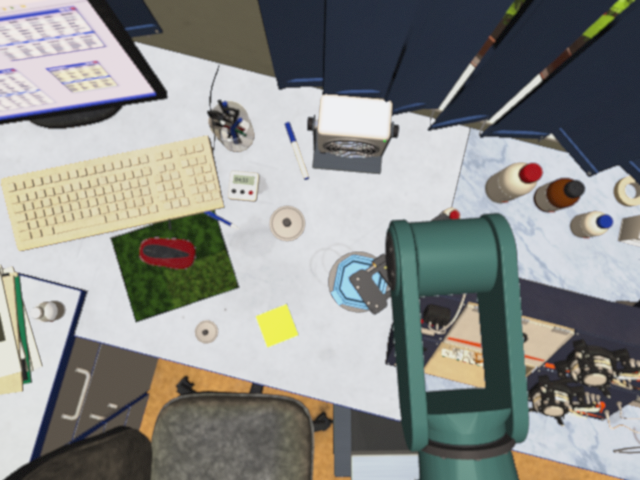

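View pics/k5s.png

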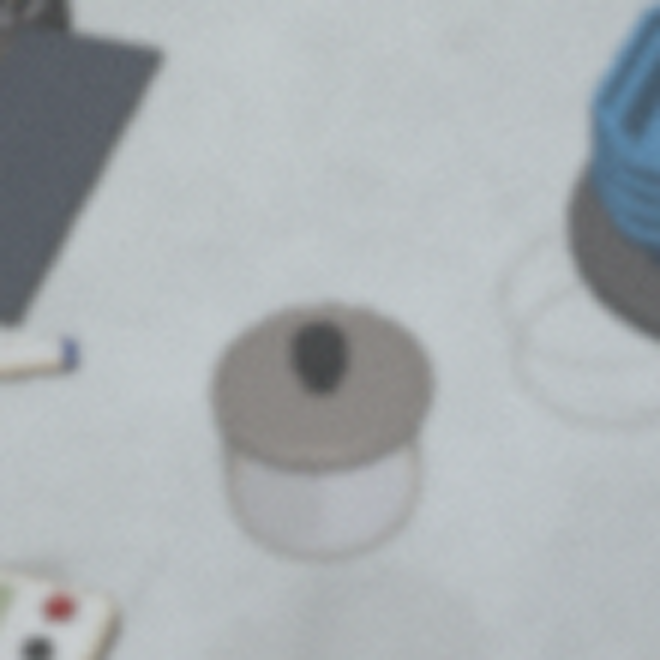

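The cover is seated level on the jar (side px ~(283,295)). The console to the right is solid, so I'll lean the tool 21° about the jaw axis, away from its top corner. The pads still lie flat on the lip that way.

Request:
send_rows:
  rows: [0, 0, 0, -2.9, 4.4, 0, 0.4, 0, 1, 0, -2.9, 4.4, 0, 0.4, 0, 0, 0, -2.9, 4.4, 0, 0.4, 0, 0, 0, -2.9, 4.4, 0, 0.4, 0, 0, -15, 0, 0, 0, 0.4, 0, 0, -15, 0, 0, 0, 0.4, 0, 0, -15, 0, 0, 0, 0.4, 0, 0, 0, 0, 0, 0, 0.4]

```text
time: 10.5
tool_pos: [0.5368, 0.0931, 0.1245]
ee_rot: [-2.771, -0.003, 2.156]
wrist_force: [-0.5, -0.6, 0.5]
width: 0.0375
```

```bash
cat > snap.py <<'E'
import sys
from bench import *
from h import *
i=sys.argv[1]
for n in("side","top"):
    q=snapshot(n); pickle.dump(q,open(f"{n}{i}.pkl","wb"))
    x0,y0,x1,y1=(270,100,430,300) if n=="side" else (310,190,450,330)
    k=3 if n=="side" else 4
    if len(sys.argv)>5 and n=="side": x0,y0,x1,y1=map(int,sys.argv[2:6])
    crop(q,x0,y0,x1,y1,k,f"pics/s_{n}{i}.png")
o=get_obs();print(o["tool_pos"].round(4),o["ee_rot"].round(4),o["wrist_force"].round(2),o["wrist_torque"].round(2),round(o["width"],4),o["joint_positions"].round(2),o["time"])
R=cv2.Rodrigues(np.zeros(3))[0]
from scipy.spatial.transform import Rotation as Ro
print(Ro.from_euler('xyz',o["ee_rot"]).as_matrix().round(3).tolist())
E
python3 snap.py 5
```

```text
[0.538  0.0932 0.1263] [-2.7741e+00 -1.3000e-03  2.1565e+00] [0.06 0.17 0.72] [ 0.16 -0.13  0.05] 0.0377 [ 0.16  0.38  1.23 -0.15  1.87 -2.02] 10.6
[[-0.553, 0.777, -0.3], [0.833, 0.516, -0.198], [0.001, -0.359, -0.933]]
```

View pics/s_side5.png

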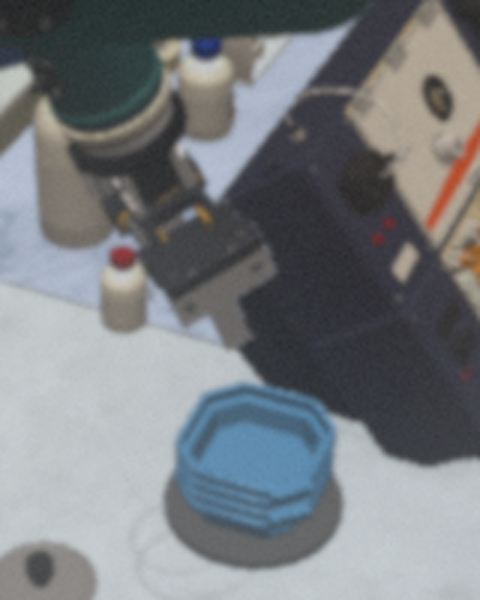

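View pics/s_top5.png

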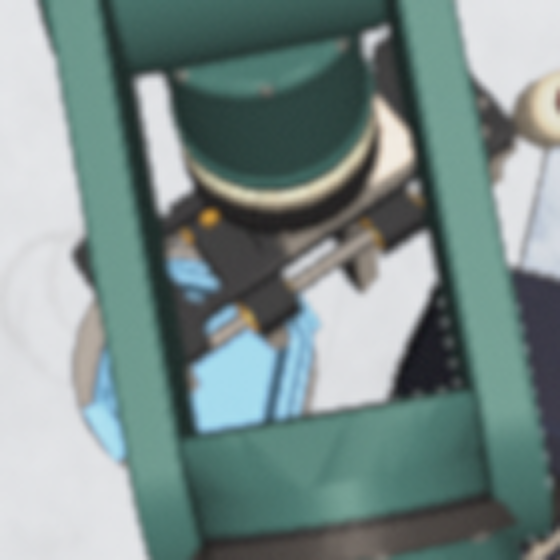

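Request:
send_rows:
  rows: [0, -1, -12, 0, 0, 0, 0.4, 0, 0, -12, 0, 0, 0, 0.4, 0, 0, -12, 0, 0, 0, 0.4, 0, 0, -8, 0, 0, 0, 0.4, 0, 0, -4, 0, 0, 0, 0.4, 0, 0, 0, 0, 0, 0, 0.4, 0, 0, 0, 0, 0, 0, 0.4, 0, 0, 0, 0, 0, 0, 0.4]

```text
time: 11.6
tool_pos: [0.5385, 0.0925, 0.0785]
ee_rot: [-2.775, -0.001, 2.157]
wrist_force: [-0.7, -0.2, -0.5]
width: 0.0377
```

```bash
python3 snap.py 6
```

```text
[0.5384 0.0925 0.0784] [-2.7744e+00 -1.1000e-03  2.1571e+00] [-0.08  0.45  0.8 ] [ 0.14 -0.08  0.04] 0.0371 [ 0.16  0.4   1.29 -0.15  1.79 -2.  ] 11.7
[[-0.553, 0.777, -0.3], [0.833, 0.517, -0.198], [0.001, -0.359, -0.933]]
```

View pics/s_side6.png

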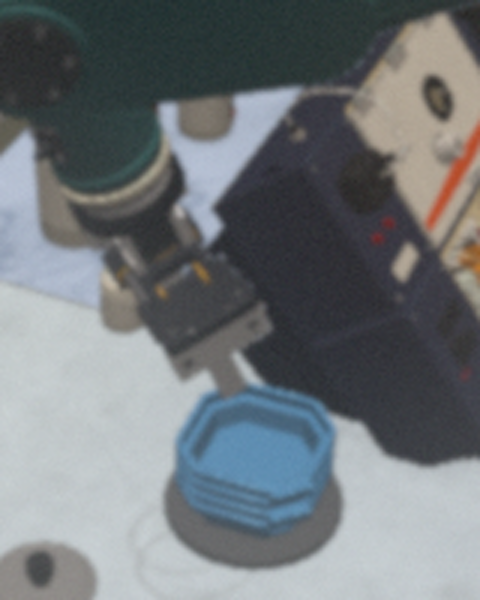

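View pics/s_top6.png

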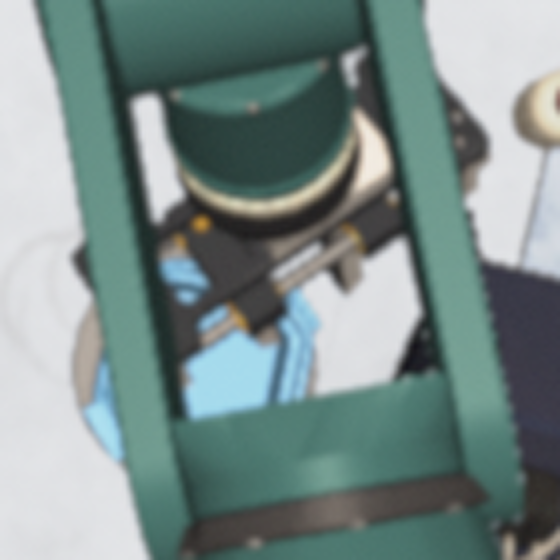

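Request:
send_rows:
  rows: [0, 0, -3, 0, 0, 0, 0.4, 0, 0, -3, 0, 0, 0, 0.4, 0, 0, -3, 0, 0, 0, 0.4, 0, 0, -2, 0, 0, 0, 0.4, 0, 0, -1, 0, 0, 0, 0.4, 0, 0, 0, 0, 0, 0, 0.4, 0, 0, 0, 0, 0, 0, 0.4, 0, 0, 0, 0, 0, 0, 0.4]

```text
time: 12.7
tool_pos: [0.5382, 0.0925, 0.0661]
ee_rot: [-2.774, -0.001, 2.157]
wrist_force: [-0.4, 0.6, -0.2]
width: 0.0377
```

```bash
python3 snap.py 7
```

```text
[0.5382 0.0925 0.0661] [-2.7738e+00 -1.4000e-03  2.1570e+00] [-0.66 -0.53  0.67] [ 0.17 -0.07 -0.  ] 0.0377 [ 0.16  0.41  1.3  -0.15  1.76 -2.  ] 12.8
[[-0.553, 0.777, -0.3], [0.833, 0.517, -0.198], [0.001, -0.36, -0.933]]
```

View pics/s_side7.png

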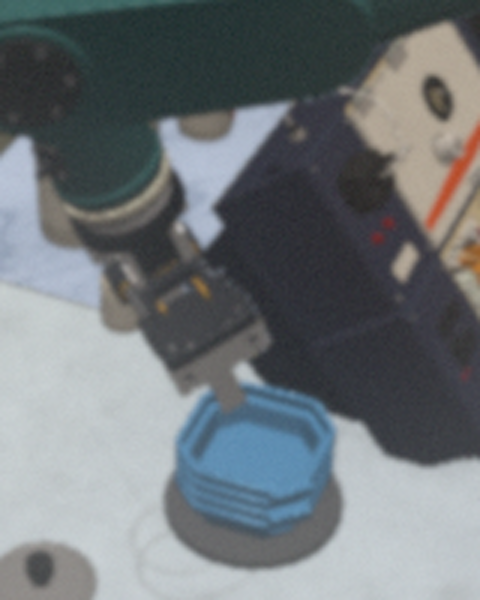

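Request:
send_rows:
  rows: [0, 0, -1.3, 0, 0, 0, 0.4, 0, 0, 0, 0, 0, 0, 0.3, 0, 0, 0, 0, 0, 0, 0.2, 0, 0, 0, 0, 0, 0, 0, 0, 0, 0, 0, 0, 0, 0, 0, 0, 0, 0, 0, 0, 0, 0, 0, 0, 0, 0, 0, 0, 0, 0, 0, 0, 0, 0, 0]

```text
time: 13.8
tool_pos: [0.538, 0.0929, 0.0647]
ee_rot: [-2.774, -0.002, 2.157]
wrist_force: [-2.6, 3.9, 1.5]
width: 0.0044
```

```bash
python3 snap.py 8
```

```text
[0.538  0.0928 0.0647] [-2.7738e+00 -2.1000e-03  2.1572e+00] [-2.91  3.82  1.81] [ 0.86  0.34 -0.33] 0.0042 [ 0.16  0.41  1.3  -0.15  1.76 -2.  ] 13.9
[[-0.553, 0.777, -0.301], [0.833, 0.517, -0.197], [0.002, -0.36, -0.933]]
```

View pics/s_side8.png

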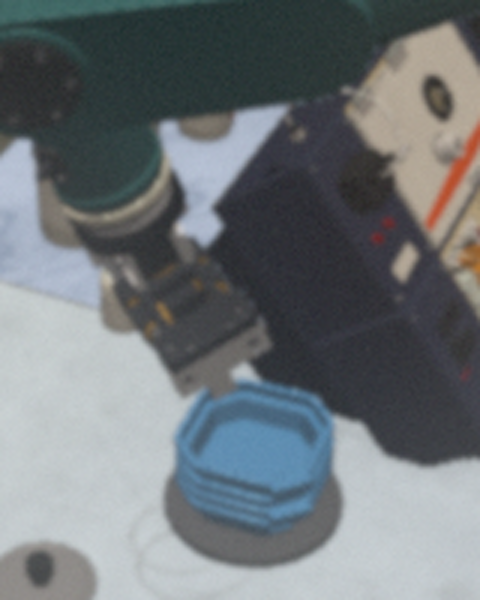

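Run:
```python
from h import *
ims=[]
for n in ("side0","side4","side5","side6","side7"):
    ims.append(load(n+".pkl")["color"][222:292,318:392].astype(float))
a=np.mean(ims[:2]+ims[2:3],0)
a=np.clip((a-a.min())*1.3,0,255).astype(np.uint8)
b=cv2.resize(a[:,:,::-1],None,fx=8,fy=8,interpolation=cv2.INTER_LANCZOS4)
b=cv2.addWeighted(b,2.2,cv2.GaussianBlur(b,(0,0),10),-1.2,0)
cv2.imwrite("pics/z_side.png",b)
t=np.mean([load(n+".pkl")["color"][245:317,322:398].astype(float) for n in("top0",)],0).astype(np.uint8)
b=cv2.resize(t[:,:,::-1],None,fx=8,fy=8,interpolation=cv2.INTER_LANCZOS4)
b=cv2.addWeighted(b,2.5,cv2.GaussianBlur(b,(0,0),10),-1.5,0)
cv2.imwrite("pics/z_top.png",b)
crop(load("side8.pkl"),320,200,392,290,8,"pics/z8.png")
```

```text
(no output)
```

View pics/z_side.png

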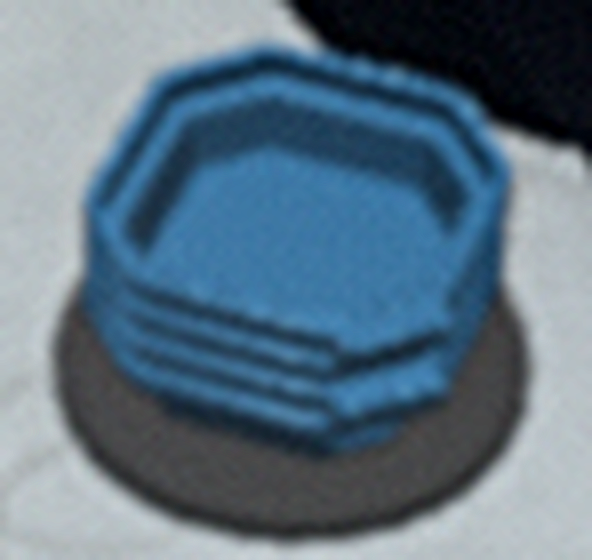

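View pics/z_top.png

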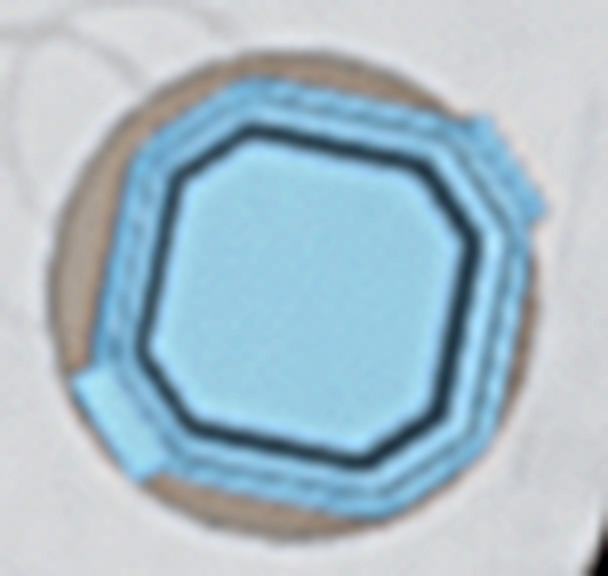

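View pics/z8.png

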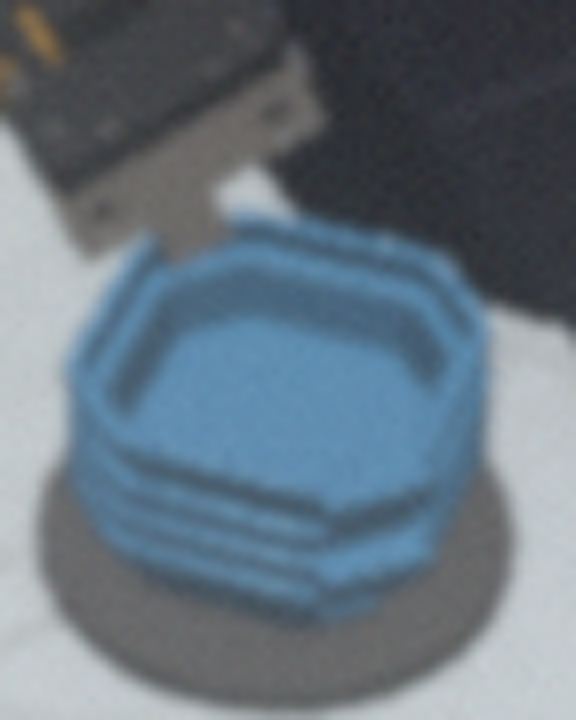

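Run:
```python
from h import *
t=load("top0.pkl");s=load("side0.pkl");th=np.linspace(0,6.283,400)
def C(cam,xy,r,z,off): 
    P=proj(cam,np.c_[xy[0]+r*np.cos(th),xy[1]+r*np.sin(th),np.full(400,z)]);P=((P-off+.5)*8);return P.min(0).round(),P.max(0).round()
for xy in((.507,.139),(.508,.1375)):
  for z in(0.004,.010): print(xy,z,"top obs 47 45 540 545",C(t,xy,.065,z,[322,245]),"side obs 55 ? 527 537",C(s,xy,.065,z,[318,222]))
# octagon rim in side and top at z=.07, .059
c=np.array([.507,.139]);psi=-.985
for z in(.07,.059):
  v=[]
  for k in range(8):
    a=psi+np.pi/8+k*np.pi/4
  # flats at 51 for psi+45.., corners flats at 53.5
  n=[(psi+k*np.pi/4,(.0535 if k%2==0 else .051)) for k in range(8)]
  for k in range(8):
    (a,ra),(b,rb)=n[k],n[(k+1)%8]
    p=np.linalg.solve([[np.cos(a),np.sin(a)],[np.cos(b),np.sin(b)]],[ra,rb]);v.append([*(c+p),z])
  print(z,"side",((proj(s,v)-[318,222]+.5)*8).round().astype(int).tolist(),"top",((proj(t,v)-[322,245]+.5)*8).round().astype(int).tolist())
```

```text
(0.507, 0.139) 0.004 top obs 47 45 540 545 (array([49., 51.]), array([539., 543.])) side obs 55 ? 527 537 (array([ 60., 196.]), array([539., 533.]))
(0.507, 0.139) 0.01 top obs 47 45 540 545 (array([50., 50.]), array([542., 545.])) side obs 55 ? 527 537 (array([ 59., 180.]), array([541., 518.]))
(0.508, 0.1375) 0.004 top obs 47 45 540 545 (array([55., 48.]), array([544., 539.])) side obs 55 ? 527 537 (array([ 57., 192.]), array([536., 529.]))
(0.508, 0.1375) 0.01 top obs 47 45 540 545 (array([55., 46.]), array([548., 541.])) side obs 55 ? 527 537 (array([ 57., 176.]), array([538., 513.]))
0.07 side [[157, 75], [90, 191], [148, 281], [330, 330], [462, 289], [521, 168], [457, 82], [283, 38]] top [[451, 115], [256, 77], [133, 161], [95, 357], [180, 483], [376, 521], [500, 435], [536, 239]]
0.059 side [[157, 106], [90, 222], [148, 312], [329, 361], [460, 320], [518, 199], [455, 113], [282, 69]] top [[445, 117], [253, 79], [131, 162], [94, 356], [178, 480], [372, 518], [494, 434], [529, 240]]
```

The width of 4 mm shows I hold the plain rim wall, not the 12 mm lip. Checked again with the projected rim, the side view puts the near lip (top px (337,299)) flush with the top rim. The far one at (385,265) lies under it and belongs to the second boat. I'll let go, back off and use the near lip.

Request:
send_rows:
  rows: [0, 0, 0, 0, 0, 0, 0.2, 0, 0, 0, 0, 0, 0, 0.4, 0, 0, 0, 0, 0, 0, 0.4, 0, 0, 0, 0, 0, 0, 0.4, 0, 0, 10, 0, 0, 0, 0.4, 0, 0, 25, 0, 0, 0, 0.4, 0, 0, 30, 0, 0, 0, 0.4, 0, 0, 40, 0, 0, 0, 0.4]

```text
time: 14.9
tool_pos: [0.5377, 0.0923, 0.1706]
ee_rot: [-2.772, -0.002, 2.157]
wrist_force: [1.1, -0.5, -0.9]
width: 0.0377
```

Request:
send_rows:
  rows: [-10, 30, 5, 2.9, -4.4, 0, 0.4, -10, 30, 5, 2.9, -4.4, 0, 0.4, -10, 30, 5, 2.9, -4.4, 0, 0.4, -10, 30, 0, 2.9, -4.4, 0, 0.4, -10, 40, 0, 0, 0, -10.5, 0.4, -10, 40, 0, 0, 0, -10.5, 0.4, -10, 40, 0, 0, 0, -10.5, 0.4, -10, 40, 0, 0, 0, -10.5, 0.4]

```text
time: 15.9
tool_pos: [0.4579, 0.3736, 0.1858]
ee_rot: [3.14, -0.001, 1.418]
wrist_force: [-0.4, -0.6, 0.4]
width: 0.0378
```

Request:
send_rows:
  rows: [0, 0, 0, 0, 0, -10.5, 0.4, 0, 0, 0, 0, 0, -10.5, 0.4, 0, 0, 0, 0, 0, -10.5, 0.4, 0, 0, 0, 0, 0, -10.5, 0.4, 0, 0, 0, 0, 0, -10.5, 0.4, 0, 0, 0, 0, 0, -10.5, 0.4, 0, 0, 0, 0, 0, -10.5, 0.4, 0, 0, 0, 0, 0, -10.5, 0.4]

```text
time: 16.9
tool_pos: [0.4583, 0.3724, 0.1857]
ee_rot: [-3.141, -0.001, -0.048]
wrist_force: [0.0, 0.1, -0.7]
width: 0.0376
```

```bash
python3 snap.py 9 230 200 430 360
python3 - <<'E'
from h import *
crop(load("top9.pkl"),322,245,398,317,8,"pics/z_top9.png")
crop(load("side9.pkl"),318,222,392,292,8,"pics/z_side9.png")
cv2.imwrite("pics/full9.png",load("top9.pkl")["color"][:,:,::-1])
E
```

```text
[0.4583 0.3724 0.1856] [-3.1413e+00 -1.1000e-03 -4.1400e-02] [ 0.39 -0.13  0.24] [-0.08  0.05 -0.  ] 0.0376 [ 0.59  0.18  1.3  -0.    1.65  0.63] 17.0
[[0.999, -0.041, 0.001], [-0.041, -0.999, 0.0], [0.001, -0.0, -1.0]]
```

View pics/z_top9.png

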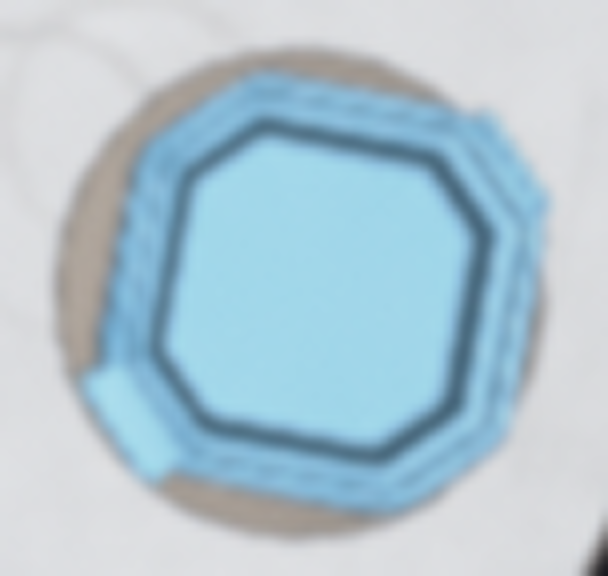

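View pics/z_side9.png

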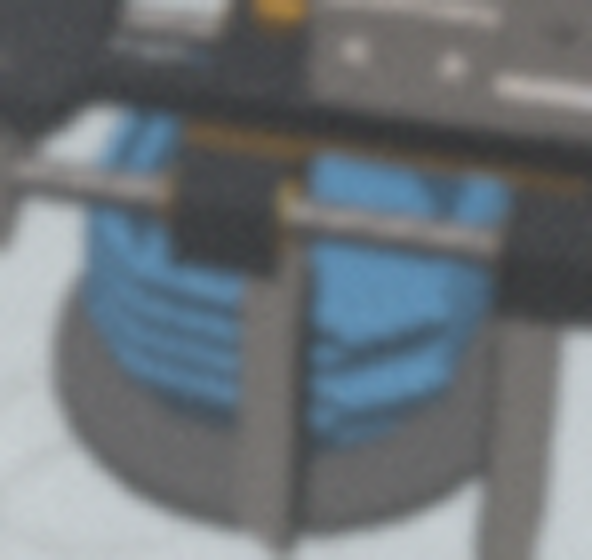

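View pics/full9.png

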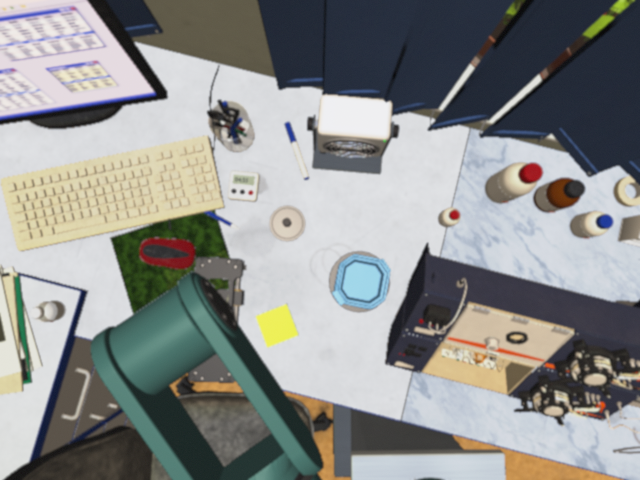

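Run:
```python
from h import *
t=load("top9.pkl")
P=lambda u,v,z=.07:plane(t,322+(u+.5)/8-.5,245+(v+.5)/8-.5,z)
im=cv2.cvtColor(t["color"],cv2.COLOR_RGB2HSV);print(im[290:306:1,336:340].tolist()[::3])
a,b=P(88,378),P(155,482);d=b-a;print(a,b,np.linalg.norm(d),"normal yaw",np.arctan2(-d[0],d[1])%(2*np.pi))
m=(a+b)/2;n=np.array([d[1],-d[0]]);n/=np.linalg.norm(n);n*=np.sign(n[1]);print(m,n,"lip",m[:2]-.0055*n)
fl=np.array([(265,120),(440,155),(493,235),(462,405),(383,462),(212,422),(155,345),(188,180)]);g=np.mean([P(u,v,.046) for u,v in fl],0);print("centre",g,"lip from centre",g[:2]+.0565*n)
# square side orientation
e=P(440,155)-P(265,120);print("flat dir",np.degrees(np.arctan2(e[1],e[0])),);e=P(383,462)-P(212,422);print(np.degrees(np.arctan2(e[1],e[0])));e=P(462,405)-P(493,235);print(np.degrees(np.arctan2(e[1],e[0])));e=P(155,345)-P(188,180);print(np.degrees(np.arctan2(e[1],e[0])))
```

```text
[[[100, 95, 222], [101, 98, 218], [102, 102, 208], [101, 102, 210]], [[97, 73, 236], [98, 77, 234], [98, 84, 229], [101, 92, 219]], [[97, 73, 236], [97, 73, 236], [97, 75, 235], [98, 78, 233]], [[101, 70, 209], [98, 77, 229], [97, 75, 235], [97, 75, 235]], [[106, 14, 201], [102, 42, 194], [102, 75, 212], [98, 79, 228]], [[105, 5, 225], [113, 5, 223], [105, 9, 219], [103, 22, 211]]]
[0.4876291  0.19561426 0.07      ] [0.46196413 0.17931503 0.07      ] 0.030403215043106384 normal yaw 2.1366092522488707
[0.47479662 0.18746464 0.07      ] [-0.53610223  0.84415307] lip [0.47774518 0.1828218 ]
centre [0.50860895 0.13448807 0.046     ] lip from centre [0.47831918 0.18218272]
flat dir -101.76587877427548
-103.59640523133584
168.55441122781943
167.98656898044968
```

Now the near lip is clear: a bright 12 mm bar breaking the rim line at top px ~(339,297), flush with the rim. It is the top boat's. The stack moved only 1–2 mm.

Request:
send_rows:
  rows: [3, -31, 0, 0, 0, -9.1, 0.4, 4, -32, 0, 0, 0, -9.1, 0.4, 3, -31, 0, 0, 0, -9.1, 0.4, 4, -32, 0, 0, 0, -9.1, 0.4, 3, -31, 0, 0, 0, -9.1, 0.4, 3, -31, 0, 0, 0, -9.1, 0.4, 0, 0, -30, 0, 0, 0, 0.4, 0, 0, -30, 0, 0, 0, 0.4]

```text
time: 18.0
tool_pos: [0.4788, 0.184, 0.1252]
ee_rot: [-3.139, -0.001, -0.992]
wrist_force: [-0.4, -0.0, -0.5]
width: 0.0374
```

Request:
send_rows:
  rows: [0, 0, -20, 0, 0, 0, 0.4, 0, 0, -15, 0, 0, 0, 0.4, 0, 0, -10, 0, 0, 0, 0.4, 0, 0, 0, 0, 0, 0, 0.4, 0, 0, 0, 0, 0, 0, 0.4, 0, 0, 0, 0, 0, 0, 0.4, 0, 0, 0, 0, 0, 0, 0.4, 0, 0, 0, 0, 0, 0, 0.4]

```text
time: 19.0
tool_pos: [0.4783, 0.1845, 0.08]
ee_rot: [-3.141, -0.0, -0.995]
wrist_force: [0.8, 0.1, 0.1]
width: 0.0373
```

```bash
python3 snap.py 10 290 160 410 310
```

```text
[0.4782 0.1845 0.0798] [-3.1414e+00 -2.0000e-04 -9.9470e-01] [-0.03 -0.65  0.29] [-0.    0.14  0.04] 0.0374 [ 0.26  0.06  1.65 -0.    1.43  1.25] 19.1
[[0.545, -0.839, 0.0], [-0.839, -0.545, -0.0], [0.0, -0.0, -1.0]]
```

View pics/s_side10.png

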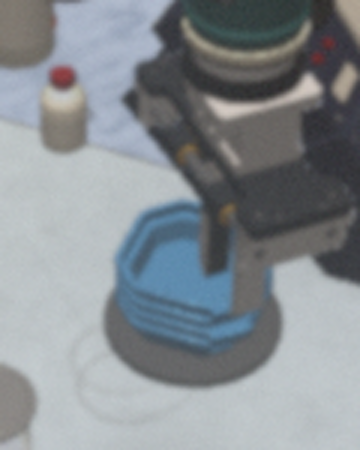

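View pics/s_top10.png

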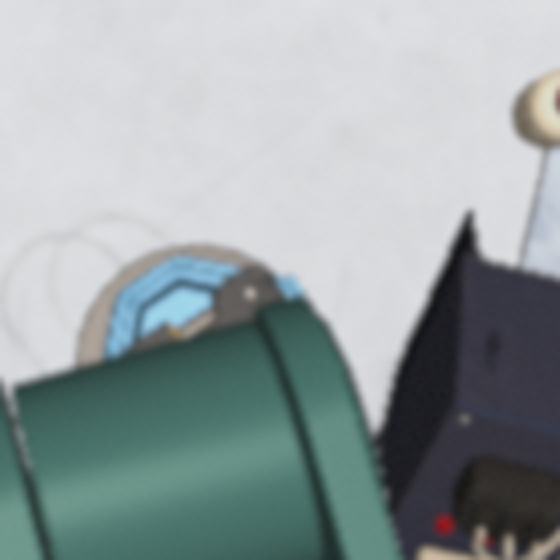

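Request:
send_rows:
  rows: [0, 0, -5, 0, 0, 0, 0.4, 0, 0, -5, 0, 0, 0, 0.4, 0, 0, -3, 0, 0, 0, 0.4, 0, 0, -2, 0, 0, 0, 0.4, 0, 0, -1, 0, 0, 0, 0.4, 0, 0, -1, 0, 0, 0, 0.4, 0, 0, 0, 0, 0, 0, 0.4, 0, 0, 0, 0, 0, 0, 0.4]

```text
time: 20.1
tool_pos: [0.4782, 0.1845, 0.0628]
ee_rot: [-3.141, -0.0, -0.995]
wrist_force: [0.2, 0.2, 0.8]
width: 0.0375
```

```bash
python3 snap.py 11 290 160 410 310
```

```text
[0.4783 0.1845 0.0628] [-3.1414e+00 -2.0000e-04 -9.9480e-01] [-0.07  0.31 -0.7 ] [-0.03  0.09 -0.01] 0.0373 [ 0.26  0.08  1.67 -0.    1.39  1.25] 20.2
[[0.545, -0.839, 0.0], [-0.839, -0.545, -0.0], [0.0, -0.0, -1.0]]
```

View pics/s_side11.png

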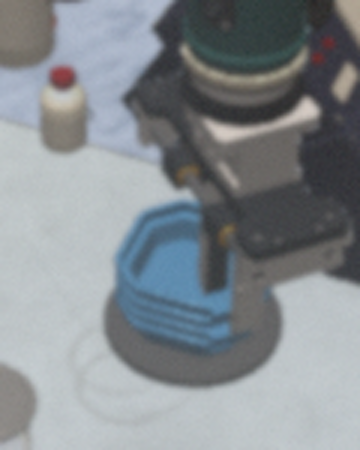

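Close gently.

Request:
send_rows:
  rows: [0, 0, 0, 0, 0, 0, 0.32, 0, 0, 0, 0, 0, 0, 0.24, 0, 0, 0, 0, 0, 0, 0.18, 0, 0, 0, 0, 0, 0, 0.1, 0, 0, 0, 0, 0, 0, 0, 0, 0, 0, 0, 0, 0, 0, 0, 0, 0, 0, 0, 0, 0, 0, 0, 0, 0, 0, 0, 0]

```text
time: 21.2
tool_pos: [0.4781, 0.1846, 0.0627]
ee_rot: [3.142, 0.0, -0.995]
wrist_force: [-0.7, 1.9, 0.5]
width: 0.0116
```

```bash
python3 snap.py 12 290 160 410 310
```

```text
[0.478  0.1847 0.0627] [ 3.1415e+00  4.0000e-04 -9.9470e-01] [-1.    1.16  0.15] [0.25 0.32 0.  ] 0.0121 [0.26 0.08 1.67 0.   1.39 1.25] 21.3
[[0.545, -0.839, -0.0], [-0.839, -0.545, 0.0], [-0.0, 0.0, -1.0]]
```

View pics/s_side12.png

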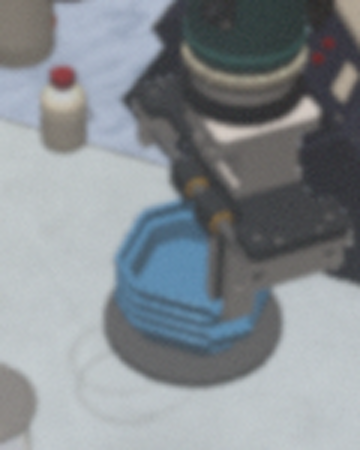

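Request:
send_rows:
  rows: [0.1, -0.1, 2.2, 0.96, 0.62, 0, 0, 0.1, -0.1, 2.2, 0.96, 0.62, 0, 0, 0.1, -0.2, 2.2, 0.96, 0.62, 0, 0, 0.1, -0.2, 2.2, 0.96, 0.62, 0, 0, 0.1, -0.2, 2.2, 0.96, 0.62, 0, 0, 0.2, -0.3, 2.1, 0.96, 0.62, 0, 0, 0.2, -0.3, 2.1, 0.96, 0.62, 0, 0, 0.2, -0.3, 2.1, 0.96, 0.62, 0, 0]

```text
time: 22.3
tool_pos: [0.4793, 0.1828, 0.0802]
ee_rot: [-3.141, 0.161, -0.995]
wrist_force: [-1.0, 0.1, -0.7]
width: 0.0115
```

```bash
python3 snap.py 13 290 160 410 310
```

```text
[0.4794 0.1827 0.0802] [-3.141   0.1607 -0.9953] [-1.89  0.29 -0.38] [ 0.11  0.25 -0.02] 0.0114 [0.15 0.1  1.62 0.15 1.49 1.13] 22.4
[[0.537, -0.839, -0.087], [-0.828, -0.544, 0.135], [-0.16, -0.001, -0.987]]
```

View pics/s_side13.png

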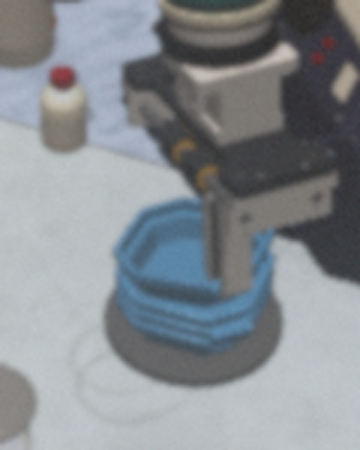

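Request:
send_rows:
  rows: [0.2, -0.4, 2.1, 0.96, 0.62, 0, 0, 0.2, -0.4, 2.1, 0.96, 0.62, 0, 0, 0.3, -0.4, 2.1, 0.96, 0.62, 0, 0, 0.3, -0.5, 2.1, 0.96, 0.62, 0, 0, 0.3, -0.5, 2.1, 0.96, 0.62, 0, 0, 0.4, -0.5, 2.1, 0.96, 0.62, 0, 0, 0.4, -0.6, 2.1, 0.96, 0.62, 0, 0, 0.4, -0.6, 2.1, 0.96, 0.62, 0, 0]

```text
time: 23.4
tool_pos: [0.4817, 0.179, 0.097]
ee_rot: [-3.141, 0.321, -0.995]
wrist_force: [-2.1, 3.1, 0.7]
width: 0.0113
```

```bash
python3 snap.py 14 290 160 410 310
```

```text
[0.4819 0.1788 0.0969] [-3.1408  0.3205 -0.9952] [-1.62  2.38  0.45] [0.28 0.42 0.02] 0.0113 [0.05 0.14 1.56 0.28 1.6  1.03] 23.5
[[0.517, -0.839, -0.171], [-0.796, -0.544, 0.265], [-0.315, -0.001, -0.949]]
```

View pics/s_side14.png

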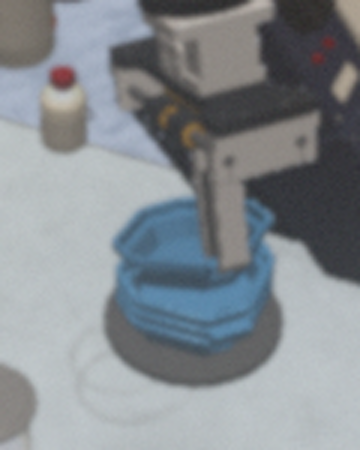

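Request:
send_rows:
  rows: [-0.7, 1, 1, 0, 0, 0, 0, -0.5, 0.8, 3, 0, 0, 0, 0, 0, 0, 4, 0, 0, 0, 0, 0, 0, 6, 0, 0, 0, 0, 0, 0, 8, 0, 0, 0, 0, 0, 0, 10, 0, 0, 0, 0, 0, 0, 14, 0, 0, 0, 0, 0, 0, 14, 0, 0, 0, 0]

```text
time: 24.5
tool_pos: [0.4808, 0.1807, 0.1581]
ee_rot: [-3.14, 0.319, -0.994]
wrist_force: [0.7, 0.4, -0.2]
width: 0.0117
```

```bash
python3 snap.py 15 290 130 410 310
```

```text
[0.4818 0.1808 0.1594] [-3.1365  0.317  -0.9932] [0.2  0.28 0.11] [-0.14  0.03  0.01] 0.0114 [0.06 0.1  1.48 0.28 1.71 1.07] 24.6
[[0.519, -0.839, -0.166], [-0.796, -0.545, 0.264], [-0.312, -0.005, -0.95]]
```

View pics/s_side15.png

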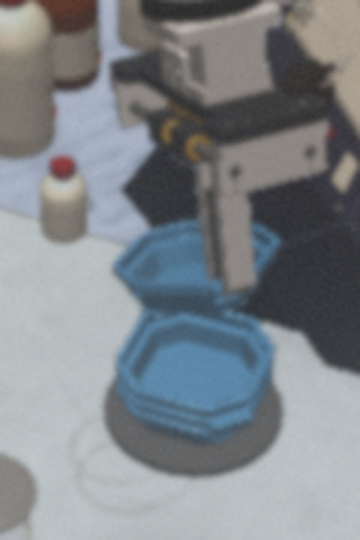

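Run:
```python
from h import *
t=load("top0.pkl");s=load("side0.pkl")
T=lambda u,v:(290+(u+.5)/6-.5,80+(v+.5)/6-.5);S=lambda u,v:(170+(u+.5)/5.7-.5,150+(v+.5)/5.7-.5)
print(two(t,T(370,413),s,S(365,340)))
o=np.array([.756,.16,.145]);x=np.array([np.cos(-.069),np.sin(-.069),0]);y=np.array([-x[1],x[0],0]);z=np.array([0,0,1])
pts=[o+.048*d for d in(y,-y,z,-z)]+[o]
print((proj(t,pts)-[290,80]+.5)*6);print((proj(s,pts)-[170,150]+.5)*5.7)
pts=[o+a*.064*y+.064*z for a in(1,-1)]+[o+a*.064*y+.064*z+.075*x for a in(1,-1)]
print((proj(t,pts)-[290,80]+.5)*6);print((proj(s,pts)-[170,150]+.5)*5.7)
```

```text
(array([0.75694786, 0.16031817, 0.14633773]), np.float64(0.0020920484912184175))
[[217.16813863 404.5779725 ]
 [524.12170127 423.97370928]
 [381.53547514 370.16315952]
 [361.00246984 453.89905968]
 [370.71741531 414.28042172]]
[[322.87159732 428.42630897]
 [417.68687971 263.54969912]
 [355.92633299 236.99553205]
 [386.44980593 444.61658285]
 [371.60975132 343.67434284]]
[[164.85492948 340.34437416]
 [605.68547488 368.28212129]
 [180.82288225  89.45864672]
 [618.17688153 117.51493324]]
[[281.41823782 312.91276843]
 [414.41185814  95.67877174]
 [ 74.02993043 280.15511324]
 [220.66831825  68.07208745]]
```

Request:
send_rows:
  rows: [0, 0, 8, -3.82, -2.48, 0, 0, 0, 0, 8, -3.82, -2.48, 0, 0, 0, 0, 8, -3.82, -2.48, 0, 0, 0, 0, 8, -3.82, -2.48, 0, 0, 0, 0, 0, 0, 0, 6, 0, 0, 0, 0, 0, 0, 6, 0, 0, 0, 0, 0, 0, 6, 0, 0, 0, 0, 0, 0, 6, 0]

```text
time: 25.6
tool_pos: [0.4803, 0.1807, 0.1885]
ee_rot: [-3.141, 0.002, -0.572]
wrist_force: [0.6, -0.4, -0.3]
width: 0.0113
```

Request:
send_rows:
  rows: [12, -1, 0, 0, 0, 4.8, 0, 15, -1, 0, 0, 0, 4.8, 0, 15, -1, -6, 0, 0, 4.8, 0, 15, -1, -8, 0, 0, 4.8, 0, 15, -2, -8, 0, 0, 4.8, 0, 12, -1, -8, 0, 0, 4.8, 0, 6, -1, -6, 0, 0, 0, 0, 0, 0, 0, 0, 0, 0, 0]

```text
time: 26.6
tool_pos: [0.5702, 0.1725, 0.1518]
ee_rot: [-3.141, 0.003, -0.075]
wrist_force: [-0.1, -0.3, -0.6]
width: 0.0118
```

```bash
python3 snap.py 16 170 120 400 310; python3 -c "
from h import *
t=load('top16.pkl');crop(t,230,60,430,330,2.2,'pics/t16.png')"
```

```text
[0.5703 0.1728 0.1529] [-3.1408e+00  1.3000e-03 -7.3700e-02] [-0.37  0.23 -0.48] [-0.09  0.07  0.01] 0.0113 [0.2  0.21 1.34 0.   1.6  0.27] 26.7
[[0.997, -0.074, -0.001], [-0.074, -0.997, 0.001], [-0.001, -0.001, -1.0]]
```

View pics/s_side16.png

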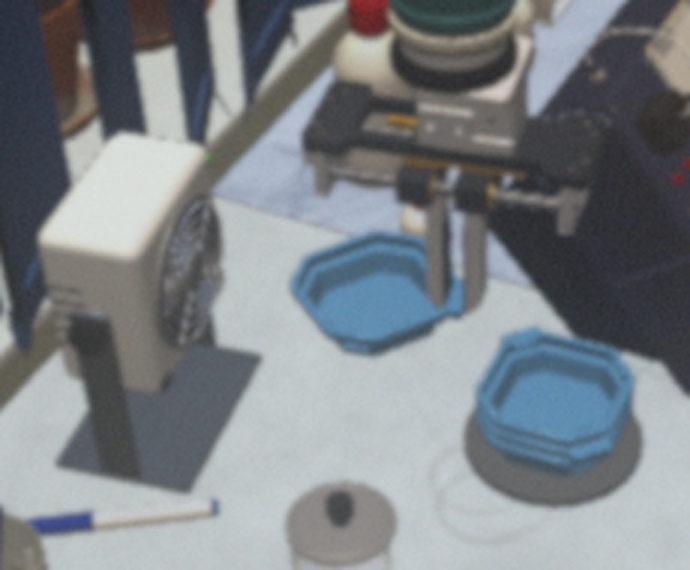

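View pics/t16.png

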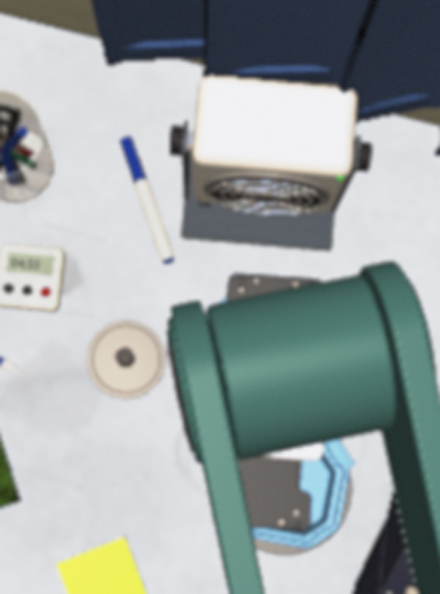

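Run:
```python
from h import *
from scipy.spatial.transform import Rotation as Ro
s=load("side16.pkl")
crop(s,255,185,340,245,9,"pics/b16.png")
tcp=np.array([.5703,.1728,.1529]);psi=-.0737+np.pi
xb=np.array([np.cos(psi),np.sin(psi),0]);yb=np.array([-xb[1],xb[0],0]);z=np.array([0,0,1.])
lip=tcp+[0,0,.0028]
for tilt in(0,.05,-.05):
  R=Ro.from_rotvec(-yb*tilt).as_matrix()   # + = lip end up
  out=[]
  n=[(k*np.pi/4,(.0535 if k%2==0 else .051)) for k in range(8)]
  for k in range(8):
    (a,ra),(b,rb)=n[k],n[(k+1)%8]
    p=np.linalg.solve([[np.cos(a),np.sin(a)],[np.cos(b),np.sin(b)]],[ra,rb])
    out.append(lip+R@(xb*(p[0]-.0565)+yb*p[1]+z*.0045))
  print(tilt,((proj(s,out)-[255,185]+.5)*9+[-9,3]).round().astype(int).tolist())
print("mid",lip-xb*.0565-[0,0,.01])
```

```text
0 [[613, 249], [503, 130], [346, 106], [153, 176], [100, 279], [202, 406], [368, 433], [569, 355]]
0.05 [[612, 249], [502, 137], [346, 119], [154, 195], [101, 298], [202, 419], [368, 440], [568, 356]]
-0.05 [[614, 248], [504, 124], [346, 93], [153, 157], [99, 260], [202, 393], [369, 427], [570, 355]]
mid [0.62664662 0.16863972 0.1457    ]
```

View pics/b16.png

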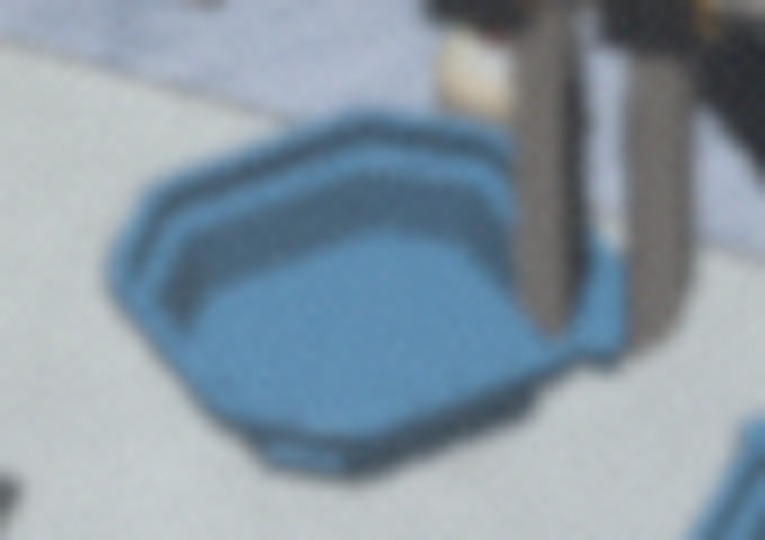

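Request:
send_rows:
  rows: [0, 0, -0.7, 0, 0, 0, 0, 0, 0, 0, 0, 0, 0, 0, 0, 0, 0, 0, 0, 0, 0, 0, 0, 0, 0, 0, 0, 0, 0, 0, 0, 0, 0, 0, 0, 0, 0, 0, 0, 0, 0, 0, 0, 0, 0, 0, 0, 0, 0, 0, 0, 0, 0, 0, 0, 0]

```text
time: 27.7
tool_pos: [0.5706, 0.1727, 0.1521]
ee_rot: [-3.141, 0.001, -0.073]
wrist_force: [0.1, 0.3, 0.8]
width: 0.0115
```

```bash
python3 snap.py 17 170 120 400 310
python3 - <<'E'
from h import *
a,b=load("side0.pkl")["color"],load("side17.pkl")["color"]
for n,(x0,y0,x1,y1) in dict(timer=(205,315,255,362),bottle=(298,178,325,215),notes=(360,312,416,356)).items():
    d=cv2.phaseCorrelate(a[y0:y1,x0:x1,1].astype(np.float32),b[y0:y1,x0:x1,1].astype(np.float32));print(n,d)
a,b=load("top0.pkl")["color"],load("top17.pkl")["color"]
for n,(x0,y0,x1,y1) in dict(timer=(222,165,266,208),notes=(250,298,304,352)).items():
    d=cv2.phaseCorrelate(a[y0:y1,x0:x1,1].astype(np.float32),b[y0:y1,x0:x1,1].astype(np.float32));print(n,d)
cv2.imwrite("pics/final.png",load("side17.pkl")["color"][:,:,::-1])
E
```

```text
[0.5706 0.1727 0.1521] [-3.1408e+00  1.1000e-03 -7.3100e-02] [ 0.08 -0.13  0.27] [-0.07  0.08 -0.02] 0.0115 [0.2  0.21 1.34 0.   1.59 0.27] 27.8
[[0.997, -0.073, -0.001], [-0.073, -0.997, 0.001], [-0.001, -0.001, -1.0]]
timer ((-0.0457087965846128, 0.06484092927081875), 1.0100630919138591)
bottle ((0.0747868810398824, -2.9698682921179724), 0.14292421914913037)
notes ((-0.01486666031579631, 0.4883093328345751), 0.9989924604804428)
timer ((0.49847665402968744, 0.4049628522458697), 0.9826955344353193)
notes ((0.2186883704216953, 0.05893416766676296), 0.7232810368426706)
```

View pics/final.png

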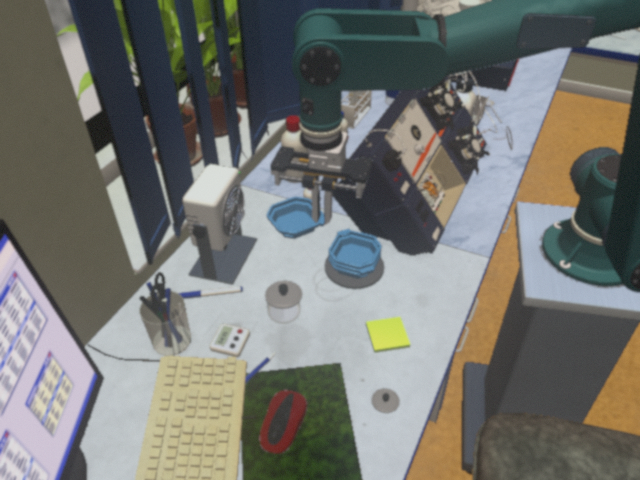

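```bash
python3 -c "
from bench import *
print(close_job())"
```

```text
the job is handed in; nothing more can be done
None
```

The job is handed in at about 28 s of the 67 s allowed. The large cover is on the jar, and the arm is still holding the top weigh boat in front of the ioniser.

- **Cover:** it stopped at its expected seated height with about 7 N of push. It looks level in the side pictures after release.
- **Wrong lip first:** I first pinched the far corner. The 4 mm finger reading showed I had the plain rim, because the lip there belongs to the second boat. I let go, and the stack had shifted only 1–2 mm.
- **Peel:** I then took the correct lip (12 mm reading) and tilted it 0.32 rad about the far corner. The boat came off alone and the other two boats stayed standing on their disc.
- **Final hold:** the boat's middle is at about (0.627, 0.169, 0.145) m. That is about 0.13 m in front of the outlet, with a gap of about 75 mm from its near edge, and at the outlet's height. Comparing its rim with the drawn rim puts it level within about 1°. The outlet position is good to a few mm, and I chose the distance myself as my reading of "a hand's breadth".
- **Bystanders:** the timer and notes show at most a half-pixel shift between the first and last pictures. The same check on the bottle failed because the gripper hid it in the last side view. In the earlier pictures it had not moved, and I never knowingly touched it.

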